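Set up the ticket station for the day

TASK

Get the ticket station ready: load every white ticket pad flat into the spring-loaded dispenser, pushing each down until both end catches have sprung back over it, and push the brown kraft pad square and flush into the corner of the wooden fence, with its long side along the longer back rail. Leave the calculator and the tape measure where they are.

Things in the scene. Friction and masses are not known exactly. Their poses are not given: they have to be found in the camera images.
- dispenser: Fixed spring-loaded ticket dispenser. Origin: centre of its base's underside (176 x 96 mm); x along the well. Well 116 mm (x) by 62 mm (y) between four sheet-metal corner angles 106 mm high, with flared lead-in lips up to 119 mm; the middle 70 mm of its two long sides is open, so fingers can pass there. The catch housings at the ends are 108 mm high.
- dispenser_mouth (a point): Point on the well's axis level with the catches' undersides, 90 mm above the counter; axes as the dispenser. A ticket pad set on the catches rests with its underside about 9 to 16 mm above it. Pushed down in the middle (4 to 10 N) it parts the catches and sinks; once its top is below this point they spring back over it. Push its top 5 to 10 mm below. Four pads fit.
- platform (a joint): How far the level spring platform in the well has sunk, m (0 to 0.073). 0 empty, its top then 86 mm above the counter; about 0.011 with one pad held under the catches and 0.015 more for each further pad. Spring: about 4 N to start, plus 1.4 N per 10 mm.
- catch_front (a joint): Spring catch at the well's -x end: a sliding steel nose 20 mm wide, reaching to 50 mm from the well's middle, with a steep ramp on top (21 mm high) and a flat underside. 0 = fully sprung into the well; grows to 0.013 m as it is pushed outward.
- catch_rear (a joint): The same catch at the well's +x end.
- fence: Fixed low wooden corner fence, 16 mm high, rails 14 mm thick. Origin: the inner corner, on the counter. The back rail runs along the fence's y, from -14 to +170 mm, inner face at x = 0; the side rail runs along -x, 110 mm long, inner face at y = 0. The kraft pad belongs in the quarter x < 0, y > 0.
- kraft_center (a point): Centre (6.5 mm above the underside) of the loose kraft pad: flat, brown, 194 mm (x) by 122 mm (y), 13 mm thick, its top sheet curling up to 21 mm; lies near the fence. Home, a long side lies against the back rail and an end against the side rail: its centre 61 mm from the back rail's face and 97 mm from the side rail's.
- ticket0_center (a point): Centre (half-way up) of a loose ticket pad: a flat white paper block with grey binding strip at one end, 110 mm (x) by 56 mm (y) by 15 mm thick (z up), about 90 g, lying flat on the counter. The pads are alike; some may be absent.
- ticket1_center (a point): Centre (half-way up) of a loose ticket pad: a flat white paper block with grey binding strip at one end, 110 mm (x) by 56 mm (y) by 15 mm thick (z up), about 90 g, lying flat on the counter. The pads are alike; some may be absent.
- ticket2_center (a point): Centre (half-way up) of a loose ticket pad: a flat white paper block with grey binding strip at one end, 110 mm (x) by 56 mm (y) by 15 mm thick (z up), about 90 g, lying flat on the counter. The pads are alike; some may be absent.
- ticket3_center (a point): Centre (half-way up) of a loose ticket pad: a flat white paper block with grey binding strip at one end, 110 mm (x) by 56 mm (y) by 15 mm thick (z up), about 90 g, lying flat on the counter. The pads are alike; some may be absent.
- calculator: Bystander: pocket calculator 96 x 60 x 14 mm; origin at the centre of its underside.
- tape_measure: Bystander: round pink tape measure 56 x 51 x 21 mm; origin at the centre of its underside.

How it is judged:
By the outcome, as a careful person would: the job done as asked, in the order asked, and still so for the second after the job is handed in, with the robot touching nothing.
Of ticket0, ticket1, ticket2, ticket3 only 3 to 4 are there at a start; the rules pass over those that are not, and their reading is None.
At some moment in a run one of ticket0, ticket1, ticket2, ticket3, kraft_pad may be knocked a few centimetres aside while the robot is not near it.
Once in a run the grip may slacken for a moment while it holds something.
It also fails if it takes over 210 s, if anything falls off the work surface, if the arm or the gripper's body presses on something with over 40 N, if the wrist force passes 120 N, or if a joint passes its speed limit or range.

ROBOT

A 7-joint arm with a two-finger parallel gripper is mounted at the origin on a cart in front of the work surface, level with it; the furniture and walls round the work are solid. World frame = base frame: x ahead of the robot, y to its left, z up, the work surface at z = 0. Lengths are in m, angles in rad, forces in N, time in s.
With the tool pointing down it reaches from about 0.4 to 0.85 m from the base axis. Payload 10.4 kg.
Tool frame: the origin (TCP) lies at the very end of the fingers, on their centre line; the grasp point (between the pads) lies 19 mm behind it (manip.grip_point_offset is the distance from the TCP to the grasp point, in m); z points along the fingers, y is the line along which they close (so a half turn about z gives the same grasp; the last joint's range is limited). The gripper opens to 85 mm and grips with 20 to 120 N. Pads are 22 mm wide; open, the fingers measure 114 mm over their backs; the gripper's body (76 mm by 85 mm) begins 54 mm behind the grasp point. The pads swing forward as they close: fully open they stand 13 mm farther back than shut.
Start: joints at [1.095, 0.332, -0.065, 1.46, 0.022, 1.35, -0.088], TCP at [0.273, -0.562, 0.231] pointing down, gripper open.
Joint ranges: [-2.6, 2.6], [-0.5, 2.12], [-1.47, 1.34], [0.16, 2.42], [-1.27, 4.41], [0.06, 2.06], [-2.6, 2.6]. Speed limits (rad/s): [2.22, 2.22, 2.79, 2.79, 3.14, 3.14, 3.14].

INTERFACE

Orientations are given as a unit quaternion [x, y, z, w].
In Python, from workcell import manip gives the robot as it stands. The module is installed in compiled form; this text tells all that it offers.
- The arm moves only by the shell command python3 -m inch 'ROWS' [OPENING] [FORCE]. ROWS is JSON, a list of rows, each a list of 2 entries, a list of its own where there are three numbers: the shift along the tool's x, y, z each as a share of 0.08 m, from -1 to 1, then the turn, a rotation vector about the tool's x, y, z each as a share of 45 degrees, from -1 to 1. A call has exactly 10 rows; each row is the pose to reach, as a shift and turn from the pose commanded when the call began, along the tool's axes at that moment; what a row does not reach only later rows make up. A row lasts 1/10 s, in which the tool goes at most 50 mm and 8.59 degrees, less where a joint would pass 70% of its speed; a pose out of reach is approached as far as the arm can. A call with a number of a shift or a turn outside -1 to 1 is refused whole. A call with a gripper value outside its range is refused whole. OPENING is the opening, from 0 (shut) to 1 (fully open), set as the call begins (- or left out, the last holds). The fingers move at their own pace and stop on an object; FORCE is the grip in N (left out, the last holds). Time passes only in rows, so rows that repeat a pose let the fingers close, or fill a call up. It gives the time, the measured TCP pose, the force, the opening and the grip force at its end, in the units of the state.
- manip.get_obs(): the state, without advancing time (a new reading comes with each control period).
- manip.camera(name): name is "scene" or "top" or "wrist"; returns the picture (384x512x3 uint8, red, green, blue); there is no depth.
- manip.camera_params(name): a dict with "fov_y" (degrees; the focal length in pixels is half the picture's height over the tangent of half this angle, whatever the lens; pixels are square), "cx", "cy" (the principal point, pixels), "camera_from_world" (4x4, takes a point from world to camera coordinates); the wrist camera has in their place "T_tool_cam" (4x4, takes a point from camera to tool coordinates, whose origin is the TCP and whose axes are the flange's). Camera axes: x right, y up, looking along -z (the intrinsics and any distortion apply to the point x, -y, -z); pixel columns grow to the right and rows downward; lengths in m; the calibration is good to about 2 mm. A picture is of the moment at which its call begins: read the wrist's pose just before it. camera_params takes no time and is no camera call.
- manip.hand_in(): hands the job in; it is judged then, once.
The state is a dict: "clock": time; "joint_pos": joint angles; "joint_velocities": joint speeds; "tau": joint torques, N m; "position": TCP position; "ee_rot": TCP orientation; "ft_force": force on the tool from outside, world axes, zero at the start; "torque": the same for the moment, N m; "grip_width": opening from 0.0 (shut) to 1.0 (fully open); "grasp_force": force on a finger pad.
Only numpy, scipy, OpenCV 4.12 (cv2) and the standard library are available. Lean on these libraries where they do the work, as an engineer would, in place of code of your own. Each camera call takes 0.05 s, during which the arm holds its last target. There are 200 camera calls.

## Working session

There is one attempt and no reset: what is moved stays moved. The work goes in short steps, Python scripts to look and compute and a shell command to move; the robot and the scene stay as the last step left them, time stands still between calls to the robot, and variables do not carry over. Pictures are saved under pics/ and viewed, at most 14 in all, crops included, and the job is handed in when it is done.

```bash
mkdir -p pics
python3 - <<'E'
from workcell import manip
import cv2, numpy as np
np.set_printoptions(precision=4,suppress=True)
print(manip.get_obs())
for n in("top","scene","wrist"):
    im=manip.camera(n); cv2.imwrite(f"pics/{n}0.png",im[:,:,::-1]); print(n,manip.camera_params(n))
print(manip.grip_point_offset)
a=cv2.imread("pics/top0.png");
cv2.imwrite("pics/top0b.png",cv2.resize(a,(800,600)))
E
```

```text
{'clock': 0.0, 'joint_pos': array([ 1.0954,  0.3329, -0.0647,  1.461 ,  0.0216,  1.3499, -0.0885]), 'joint_velocities': array([-0.0004,  0.0005,  0.0005, -0.0002, -0.0009, -0.0003, -0.0014]), 'tau': array([  0.0008, -62.5449,   0.0504, -39.1608,   0.0164,   0.0098,
         0.    ]), 'position': array([ 0.2733, -0.5617,  0.2305]), 'ee_rot': array([ 0.9745,  0.2245, -0.0002, -0.0007]), 'ft_force': array([-0.3745,  0.3697, -1.6506]), 'torque': array([0.0378, 0.0063, 0.0074]), 'grasp_force': 0.0, 'grip_width': 1.0000373194398762}
top {'fov_y': 52.08445058914245, 'cx': 257.35712534021474, 'cy': 184.3588022405494, 'camera_from_world': array([[ 0.0262, -0.9996, -0.0086,  0.0289],
       [ 0.9923,  0.025 ,  0.1209, -0.5479],
       [-0.1207, -0.0117,  0.9926, -1.3004],
       [ 0.    ,  0.    ,  0.    ,  1.    ]])}
scene {'fov_y': 54.98006680332868, 'cx': 252.54382336756663, 'cy': 188.6281410533107, 'camera_from_world': array([[-0.4907, -0.8713, -0.0055,  0.3092],
       [ 0.4133, -0.2382,  0.8789, -0.2998],
       [-0.7671,  0.429 ,  0.477 , -0.7372],
       [ 0.    ,  0.    ,  0.    ,  1.    ]])}
wrist {'fov_y': 62.75171179049342, 'cx': 258.0682350111324, 'cy': 195.3250169934376, 'T_tool_cam': array([[-0.0009,  0.9655,  0.2604,  0.0658],
       [ 1.    ,  0.0007,  0.001 , -0.    ],
       [ 0.0008,  0.2604, -0.9655, -0.1434],
       [ 0.    ,  0.    ,  0.    ,  1.    ]])}
0.0187
```

View pics/top0b.png

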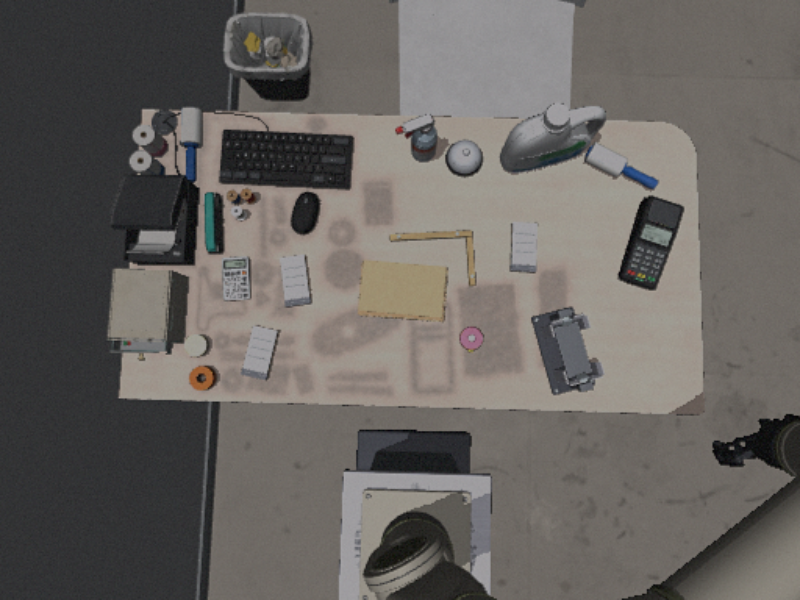

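View pics/scene0.png

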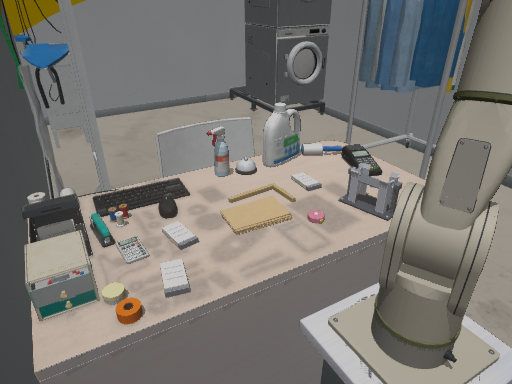

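The top view (800x600 scale) shows three white ticket pads at (295,280), (260,352) and (523,247). The dispenser is at (567,350), the kraft pad at (403,291), the fence corner at (472,233), the tape at (472,338) and the calculator at (237,279). The scene view shows the same layout.

```bash
cat > h.py <<'E'
from workcell import manip
import cv2, numpy as np
from scipy.spatial.transform import Rotation as R
np.set_printoptions(precision=4,suppress=True)
def cast(par,T_wc,px,z):
    f=192/np.tan(np.radians(par["fov_y"]/2)); px=np.atleast_2d(px).astype(float)
    d=np.c_[(px[:,0]-par["cx"])/f,-(px[:,1]-par["cy"])/f,-np.ones(len(px))]@T_wc[:3,:3].T
    o=T_wc[:3,3]; return o+d*((z-o[2])/d[:,2])[:,None]
def camT(name,obs=None):
    p=manip.camera_params(name)
    if name!="wrist": return p,np.linalg.inv(p["camera_from_world"])
    T=np.eye(4);T[:3,:3]=R.from_quat(obs["ee_rot"]).as_matrix();T[:3,3]=obs["position"]
    return p,T@p["T_tool_cam"]
def proj(par,T_wc,P):
    f=192/np.tan(np.radians(par["fov_y"]/2)); c=(np.atleast_2d(P)-T_wc[:3,3])@T_wc[:3,:3]
    return np.c_[par["cx"]-f*c[:,0]/c[:,2],par["cy"]+f*c[:,1]/c[:,2]]
def rect(P):  # centre, long, short, yaw of long axis
    (c,s,a)=cv2.minAreaRect((P[:,:2]*1000).astype(np.float32))
    if s[0]<s[1]: s=s[::-1];a+=90
    a=(a+90)%180-90
    return np.array(c)/1000,s,a
def go(x,y,z,yaw):  # yaw deg of tool x axis
    o=manip.get_obs();M=R.from_quat(o["ee_rot"]);p=o["position"]
    G=R.from_euler("z",yaw,degrees=True)*R.from_euler("x",180,degrees=True)
    print("units shift",M.inv().apply(np.array([x,y,z])-p)/.08,"turn",(M.inv()*G).as_rotvec()/np.radians(45),"toolx yaw",np.degrees(np.arctan2(*M.as_matrix()[1::-1,0])),"pos",p)
E
python3 - <<'E'
from h import *
im=cv2.imread("pics/top0.png");p,T=camT("top")
h=cv2.cvtColor(im,cv2.COLOR_BGR2HSV)
def blobs(m,z,lo,hi,n):
    for c in cv2.findContours(m,0,cv2.CHAIN_APPROX_NONE)[0]:
        a=cv2.contourArea(c)
        if lo<a<hi:
            r=rect(cast(p,T,c[:,0],z)); print(n,cv2.boundingRect(c),a,r)
box=np.zeros(h.shape[:2],np.uint8);box[70:262,70:455]=255
print(h[int(291*.64),int(403*.64)],h[int(270*.64),int(290*.64)],h[160,230],h[int(237*.64),int(440*.64)])
w=((h[...,1]<35)&(h[...,2]>140)).astype(np.uint8)*255&box
blobs(w,.015,100,1500,"white")
k=((h[...,1]>85)&(h[...,0]>10)&(h[...,0]<30)&(h[...,2]>90)).astype(np.uint8)*255&box
blobs(k,.013,60,6000,"brown")
d=((h[...,2]<110)).astype(np.uint8)*255&box
blobs(d,.0,100,6000,"dark")
for q in[(567,350),(533,318),(558,393),(604,375),(575,308)]: print(q,cast(p,T,np.array(q)*.64,0.0),cast(p,T,np.array(q)*.64,0.1))
cv2.imwrite("pics/m.png",np.hstack([w,k]))
cv2.imwrite("pics/disp.png",cv2.resize(im[180:265,320:400],None,fx=7,fy=7,interpolation=cv2.INTER_CUBIC))
E
```

```text
[ 21  76 158] [165   3 163] [ 10  34 157] [ 20  95 148]
white (117, 205, 15, 23) 149.0 (array([0.4255, 0.5037]), (77.7658462524414, 45.56623458862305), 39.9221305847168)
white (143, 166, 17, 26) 114.0 (array([0.5589, 0.4126]), (86.32467651367188, 55.552677154541016), 5.947495460510254)
white (89, 148, 23, 8) 136.0 (array([0.6509, 0.5951]), (77.38439178466797, 24.858417510986328), -88.60467255115509)
white (133, 131, 35, 52) 425.5 (array([0.6325, 0.4159]), (192.04217529296875, 92.645263671875), -18.77672576904297)
white (83, 97, 14, 12) 114.0 (array([0.8265, 0.6457]), (46.4595947265625, 40.307010650634766), -88.65722489356995)
white (85, 79, 14, 14) 114.5 (array([0.8882, 0.6442]), (42.84465026855469, 42.60073471069336), 46.97622299194336)
white (331, 74, 21, 17) 161.0 (array([ 0.9206, -0.2415]), (68.59304809570312, 44.48411178588867), -66.83881568908691)
white (126, 74, 19, 36) 126.5 (array([0.8721, 0.4891]), (129.1549835205078, 52.985939025878906), -5.650054931640625)
white (163, 72, 36, 13) 155.0 (array([0.927 , 0.3271]), (129.86158752441406, 41.90602493286133), 85.8962173461914)
wh
[... 1154 characters left out ...]
11.074913024902344)
dark (285, 92, 24, 22) 103.0 (array([ 0.847 , -0.0879]), (84.45211029052734, 71.78186798095703), 80.93029022216797)
dark (254, 73, 33, 31) 398.0 (array([0.8945, 0.001 ]), (96.97834014892578, 88.82325744628906), 33.7828369140625)
dark (320, 71, 99, 51) 1279.0 (array([ 0.8897, -0.3517]), (352.6390075683594, 163.8354034423828), 84.13504028320312)
(567, 350) [[ 0.4233 -0.3221  0.    ]] [[ 0.4205 -0.2963  0.1   ]]
(533, 318) [[ 0.4917 -0.2476  0.    ]] [[ 0.4839 -0.2273  0.1   ]]
(558, 393) [[ 0.3295 -0.3019  0.    ]] [[ 0.3337 -0.2777  0.1   ]]
(604, 375) [[ 0.371  -0.4023  0.    ]] [[ 0.3721 -0.3707  0.1   ]]
(575, 308) [[ 0.5163 -0.3403  0.    ]] [[ 0.5067 -0.3132  0.1   ]]
```

View pics/disp.png

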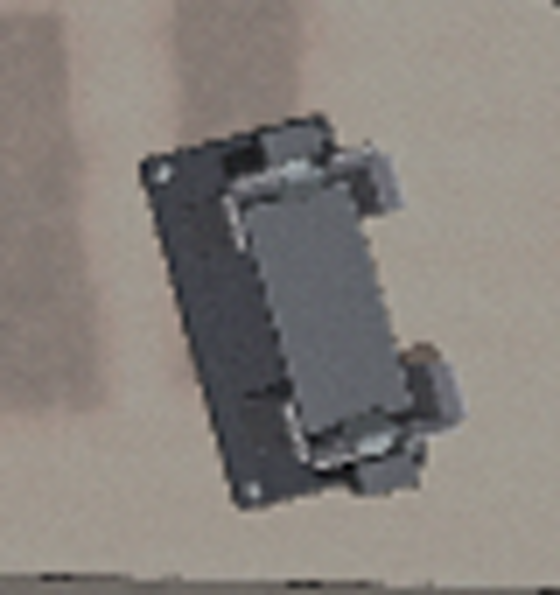

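The crop shows the dispenser base's left edge from crop (145,160) to (240,510). The platform is centred near (327,308), with its long axis about 16° off world x.

Run:
```python
from h import *
p,T=camT("top");im=cv2.imread("pics/top0.png")
print("disp",cast(p,T,[366.7,224],.086))
d=cast(p,T,np.array([[320+145/7,180+160/7],[320+240/7,180+510/7]]),0.005);print(d,np.degrees(np.arctan2(*(d[0]-d[1])[1::-1])))
# whiteness: local saturation after blur, crop around each ticket
h=cv2.cvtColor(cv2.medianBlur(im,3),cv2.COLOR_BGR2HSV)
for n,u,v in(("A",295,280),("B",260,352),("C",523,247)):
    x,y=int(u*.64),int(v*.64);c=im[y-24:y+24,x-20:x+20];hc=h[y-24:y+24,x-20:x+20]
    m=((hc[...,1]<22)).astype(np.uint8)*255
    m=cv2.morphologyEx(cv2.morphologyEx(m,cv2.MORPH_CLOSE,np.ones((5,5))),cv2.MORPH_OPEN,np.ones((3,3)))
    k=max(cv2.findContours(m,0,cv2.CHAIN_APPROX_NONE)[0],key=cv2.contourArea)
    print(n,rect(cast(p,T,k[:,0]+[x-20,y-24],.012)),cast(p,T,[x,y],.012))
print(manip.camera_params("wrist")["T_tool_cam"][0,3])
go(.42,-.30,.30,16); go(.40,-.31,.30,16)
```

```text
disp [[ 0.4212 -0.3122  0.086 ]]
[[ 0.4936 -0.2451  0.005 ]
 [ 0.325  -0.2911  0.005 ]] 15.259754091644222
A (array([0.5606, 0.2664]), (119.35987091064453, 87.04569244384766), 9.137683868408203) [[0.5623 0.2837 0.012 ]]
B (array([0.4036, 0.3525]), (117.29874420166016, 56.582088470458984), -9.700241088867188) [[0.4021 0.3513 0.012 ]]
C (array([ 0.6523, -0.2196]), (135.9363250732422, 112.91785430908203), -88.57254004478455) [[ 0.6485 -0.2204  0.012 ]]
0.06577366810216863
units shift [ 3.0805 -2.1408 -0.8641] turn [-0.0014  0.0002  0.221 ] toolx yaw 25.945292563524227 pos [ 0.2733 -0.5618  0.2307]
units shift [ 2.801  -2.1378 -0.8641] turn [-0.0014  0.0002  0.221 ] toolx yaw 25.945292563524227 pos [ 0.2733 -0.5618  0.2307]
```

```bash
python3 -m inch '[[[0.1,-0.07,-0.03],[0,0,0]],[[0.2,-0.14,-0.06],[0,0,0]],[[0.3,-0.21,-0.09],[0,0,0]],[[0.4,-0.28,-0.12],[0,0,0]],[[0.5,-0.35,-0.15],[0,0,0]],[[0.6,-0.42,-0.18],[0,0,0]],[[0.7,-0.5,-0.21],[0,0,0]],[[0.8,-0.57,-0.24],[0,0,0]],[[0.9,-0.64,-0.27],[0,0,0]],[[1,-0.71,-0.3],[0,0,0]]]' 1 40 &&
python3 -m inch '[[[0.1,-0.07,-0.03],[0,0,0]],[[0.2,-0.14,-0.06],[0,0,0]],[[0.3,-0.21,-0.09],[0,0,0]],[[0.4,-0.28,-0.12],[0,0,0]],[[0.5,-0.35,-0.15],[0,0,0]],[[0.6,-0.42,-0.18],[0,0,0]],[[0.7,-0.5,-0.21],[0,0,0]],[[0.8,-0.57,-0.24],[0,0,0]],[[0.9,-0.64,-0.27],[0,0,0]],[[1,-0.71,-0.3],[0,0,0]]]' &&
python3 -m inch '[[[0.1,-0.07,-0.03],[0,0,0.03]],[[0.2,-0.14,-0.06],[0,0,0.06]],[[0.3,-0.21,-0.09],[0,0,0.1]],[[0.4,-0.28,-0.12],[0,0,0.14]],[[0.5,-0.35,-0.15],[0,0,0.18]],[[0.6,-0.42,-0.18],[0,0,0.22]],[[0.7,-0.5,-0.21],[0,0,0.22]],[[0.8,-0.57,-0.24],[0,0,0.22]],[[0.8,-0.64,-0.27],[0,0,0.22]],[[0.8,-0.71,-0.3],[0,0,0.22]]]'
python3 - <<'E'
from h import *
o=manip.get_obs();im=manip.camera("wrist")[:,:,::-1];cv2.imwrite("pics/w1.png",im);np.save("w1.npy",np.r_[o["position"],o["ee_rot"]])
go(.42,-.3,.3,16);print(o["clock"])
cv2.imwrite("pics/w1b.png",cv2.resize(im,(800,600),interpolation=cv2.INTER_CUBIC))
E
```

```text
clock: 1.15
position: [0.3209, -0.4752, 0.2555]
ee_rot: [0.974, 0.224, 0.0, 0.0]
ft_force: [-0.3, 1.3, 0.4]
grip_width: 0.999
grasp_force: 0.0
clock: 2.15
position: [0.368, -0.3891, 0.2796]
ee_rot: [0.974, 0.224, 0.0, 0.0]
ft_force: [0.3, 0.2, -0.1]
grip_width: 0.997
grasp_force: 0.0
clock: 3.15
position: [0.4001, -0.3104, 0.3034]
ee_rot: [0.99, 0.14, -0.0, 0.0]
ft_force: [-0.0, 0.2, -0.7]
grip_width: 1.0
grasp_force: 0.0
units shift [ 0.2758 -0.0506  0.0507] turn [ 0.0005 -0.0002  0.0017] toolx yaw 16.07637121225843 pos [ 0.3999 -0.31    0.3041]
3.15
```

View pics/w1b.png

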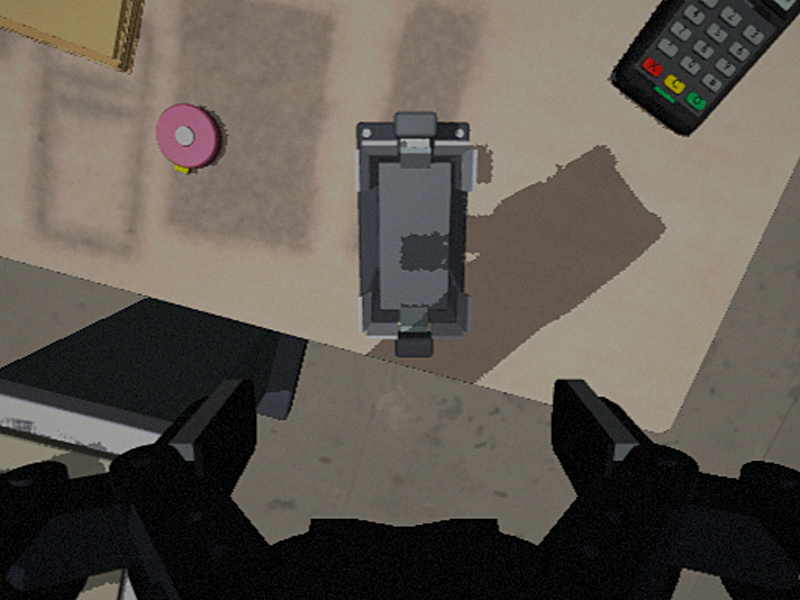

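The wrist view shows the dispenser aligned with the tool. Its platform spans about (378..449, 163..309), the catch housings sit at (416,112) and (414,356), and the base screws are at (366,132) and (461,132).

Run:
```python
from h import *
w=np.load("w1.npy");o=dict(position=w[:3],ee_rot=w[3:]);p,T=camT("wrist",o);s=.64
c=lambda pts,z:cast(p,T,np.array(pts)*s,z)
pl=c([(378,163),(449.5,163),(449,308),(378,309)],.086);print("plat",pl,pl.mean(0),np.linalg.norm(pl[0]-pl[1]),np.linalg.norm(pl[0]-pl[3]))
hs=c([(416,112),(414,356)],.108);print("hous",hs.mean(0),np.linalg.norm(hs[0]-hs[1]))
hx=c([(416,138),(414,332)],.108);print("hous inner",hx.mean(0),np.linalg.norm(hx[0]-hx[1]))
for a in(pl[0]-pl[3],pl[1]-pl[2],hs[0]-hs[1]):print(np.degrees(np.arctan2(a[1],a[0])))
sc=c([(366,132),(461,132)],.006);print("screws",sc,sc.mean(0));e=sc[0]-sc[1];print(np.linalg.norm(e),np.degrees(np.arctan2(-e[0],e[1])))
# base far-edge corners z~.006
b=c([(357,123),(470,123)],.006);print("base",b.mean(0),np.linalg.norm(b[0]-b[1]))
m=b.mean(0); 
for th in(15,16):print(m[:2]-.088*np.array([np.cos(np.radians(th)),np.sin(np.radians(th))]))
```

```text
plat [[ 0.4645 -0.273   0.086 ]
 [ 0.4784 -0.3214  0.086 ]
 [ 0.3771 -0.3528  0.086 ]
 [ 0.3614 -0.3011  0.086 ]] [ 0.4204 -0.3121  0.086 ] 0.050382483373168155 0.10680119733856233
hous [ 0.421  -0.3124  0.108 ] 0.16767593959322333
hous inner [ 0.4223 -0.312   0.108 ] 0.1332539523797597
15.262411437710151
17.226958296233583
15.914438574689276
screws [[ 0.4863 -0.2524  0.006 ]
 [ 0.5085 -0.3298  0.006 ]] [ 0.4974 -0.2911  0.006 ]
0.08051453597637387 16.025457386554276
base [ 0.5043 -0.289   0.006 ] 0.09533992120235264
[ 0.4193 -0.3118]
[ 0.4197 -0.3133]
```

```bash
python3 -m inch '[[[0.09,-0.01,0.02],[0,0,0]],[[0.18,-0.03,0.04],[0,0,0]],[[0.27,-0.04,0.08],[0,0,0]],[[0.36,-0.06,0.12],[0,0,0]],[[0.45,-0.07,0.16],[0,0,0]],[[0.54,-0.08,0.2],[0,0,0]],[[0.63,-0.1,0.25],[0,0,0]],[[0.72,-0.11,0.3],[0,0,0]],[[0.81,-0.13,0.35],[0,0,0]],[[0.9,-0.14,0.4],[0,0,0]]]' &&
python3 -m inch '[[[0.09,-0.01,0.05],[0,0,0]],[[0.18,-0.03,0.1],[0,0,0]],[[0.27,-0.04,0.15],[0,0,0]],[[0.36,-0.06,0.2],[0,0,0]],[[0.45,-0.07,0.25],[0,0,0]],[[0.54,-0.08,0.3],[0,0,0]],[[0.63,-0.1,0.35],[0,0,0]],[[0.72,-0.11,0.4],[0,0,0]],[[0.81,-0.13,0.45],[0,0,0]],[[0.9,-0.14,0.45],[0,0,0]]]' &&
python3 -m inch '[[[0.09,-0.01,0.05],[0,0,0.05]],[[0.18,-0.03,0.1],[0,0,0.1]],[[0.27,-0.04,0.15],[0,0,0.15]],[[0.36,-0.06,0.2],[0,0,0.2]],[[0.45,-0.07,0.25],[0,0,0.25]],[[0.54,-0.08,0.3],[0,0,0.3]],[[0.63,-0.1,0.35],[0,0,0.36]],[[0.72,-0.11,0.4],[0,0,0.36]],[[0.8,-0.13,0.45],[0,0,0.36]],[[0.8,-0.14,0.45],[0,0,0.36]]]'
cat > t.py <<'E'
# wrist measurement of the ticket pad nearest the given guess: python3 t.py NAME X Y
from h import *
import sys
n=sys.argv[1];g=np.array([float(sys.argv[2]),float(sys.argv[3]),.015])
o=manip.get_obs();im=manip.camera("wrist")[:,:,::-1].copy();cv2.imwrite(f"pics/{n}.png",im);p,T=camT("wrist",o)
h=cv2.cvtColor(cv2.bilateralFilter(im,7,40,5),cv2.COLOR_BGR2HSV)
m=((h[...,1]<26)&(h[...,2]>90)).astype(np.uint8)*255
m=cv2.morphologyEx(cv2.morphologyEx(m,cv2.MORPH_CLOSE,np.ones((9,9))),cv2.MORPH_OPEN,np.ones((9,9)))
q=proj(p,T,g)[0];cs=[c for c in cv2.findContours(m,0,cv2.CHAIN_APPROX_NONE)[0] if cv2.contourArea(c)>1500]
cs.sort(key=lambda c:-cv2.pointPolygonTest(c,tuple(q.tolist()),True))
for c in cs[:2]:
    r=rect(cast(p,T,c[:,0],.015));print(n,r,cv2.contourArea(c));cv2.drawContours(im,[c],-1,(0,0,255),1)
cv2.imwrite(f"pics/{n}m.png",im)
r=rect(cast(p,T,cs[0][:,0],.015));go(r[0][0],r[0][1],.06,r[2]);print(o["clock"],"guess px",q)
E
python3 t.py C1 .6485 -.2204
```

```text
clock: 4.2
position: [0.467, -0.2798, 0.271]
ee_rot: [0.99, 0.14, 0.0, 0.0]
ft_force: [0.1, 0.8, 1.3]
grip_width: 0.999
grasp_force: 0.0
clock: 5.2
position: [0.5328, -0.249, 0.2346]
ee_rot: [0.99, 0.14, -0.0, -0.0]
ft_force: [-0.2, 0.2, -0.1]
grip_width: 0.999
grasp_force: 0.0
clock: 6.2
position: [0.5914, -0.2202, 0.1985]
ee_rot: [1.0, -0.0, -0.0, -0.0]
ft_force: [-0.3, -0.7, 0.3]
grip_width: 1.003
grasp_force: 0.0
C1 (array([ 0.6475, -0.2253]), (110.92665100097656, 55.627525329589844), -1.14349365234375) 6051.0
units shift [0.7066 0.0613 1.7363] turn [-0.0005  0.0007  0.024 ] toolx yaw -0.06367025138269362 pos [ 0.5911 -0.2204  0.1989]
6.2 guess px [258.6559 119.0754]
```

View pics/C1m.png

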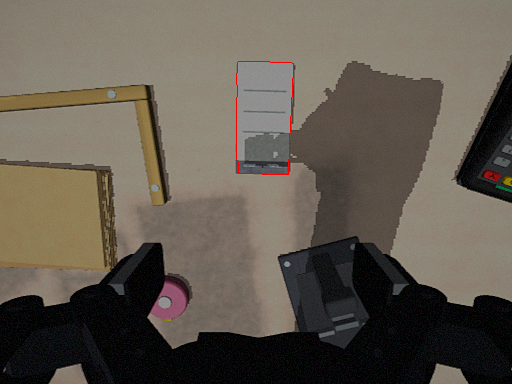

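The pad outline is at (237..294, 62..174). It measures 110.9 x 55.6 mm against 110 x 56 given, so I'm going down to grasp it.

```bash
python3 -m inch '[[[0.1,0.01,0.1],[0,0,0.02]],[[0.2,0.02,0.2],[0,0,0.02]],[[0.3,0.03,0.3],[0,0,0.02]],[[0.4,0.04,0.4],[0,0,0.02]],[[0.5,0.05,0.5],[0,0,0.02]],[[0.6,0.06,0.6],[0,0,0.02]],[[0.7,0.06,0.7],[0,0,0.02]],[[0.71,0.06,0.8],[0,0,0.02]],[[0.71,0.06,0.9],[0,0,0.02]],[[0.71,0.06,1],[0,0,0.02]]]' &&
python3 -m inch '[[[0,0,0.12],[0,0,0]],[[0,0,0.24],[0,0,0]],[[0,0,0.36],[0,0,0]],[[0,0,0.48],[0,0,0]],[[0,0,0.6],[0,0,0]],[[0,0,0.7],[0,0,0]],[[0,0,0.8],[0,0,0]],[[0,0,0.9],[0,0,0]],[[0,0,0.95],[0,0,0]],[[0,0,1],[0,0,0]]]' &&
python3 -m inch '[[[0,0,0.06],[0,0,0]],[[0,0,0.12],[0,0,0]],[[0,0,0.18],[0,0,0]],[[0,0,0.24],[0,0,0]],[[0,0,0.3],[0,0,0]],[[0,0,0.35],[0,0,0]],[[0,0,0.4],[0,0,0]],[[0,0,0.44],[0,0,0]],[[0,0,0.44],[0,0,0]],[[0,0,0.44],[0,0,0]]]' &&
python3 -m inch '[[[0,0,0],[0,0,0]],[[0,0,0],[0,0,0]],[[0,0,0],[0,0,0]],[[0,0,0],[0,0,0]],[[0,0,0],[0,0,0]],[[0,0,0],[0,0,0]],[[0,0,0],[0,0,0]],[[0,0,0],[0,0,0]],[[0,0,0],[0,0,0]],[[0,0,0],[0,0,0]]]' 0.4 50
```

```text
clock: 7.25
position: [0.6475, -0.226, 0.1187]
ee_rot: [1.0, -0.009, -0.0, 0.0]
ft_force: [-0.9, 0.8, 0.2]
grip_width: 1.001
grasp_force: 0.0
clock: 8.25
position: [0.6478, -0.226, 0.0391]
ee_rot: [1.0, -0.009, 0.0, 0.0]
ft_force: [-0.1, 0.1, 0.8]
grip_width: 0.999
grasp_force: 0.0
clock: 9.25
position: [0.6478, -0.226, 0.0042]
ee_rot: [1.0, -0.009, 0.0, 0.0]
ft_force: [-0.6, -0.0, -0.6]
grip_width: 1.002
grasp_force: 0.0
clock: 10.25
position: [0.6481, -0.2262, 0.0048]
ee_rot: [1.0, -0.009, 0.0, 0.0]
ft_force: [-0.8, 0.4, 6.1]
grip_width: 0.638
grasp_force: 53.2
```

```bash
python3 -m inch '[[[0,0,-0.05],[0,0,0]],[[0,0,-0.1],[0,0,0]],[[0,0,-0.2],[0,0,0]],[[0,0,-0.3],[0,0,0]],[[0,0,-0.4],[0,0,0]],[[0,0,-0.5],[0,0,0]],[[0,0,-0.6],[0,0,0]],[[0,0,-0.7],[0,0,0]],[[0,0,-0.8],[0,0,0]],[[0,0,-0.9],[0,0,0]]]' &&
python3 -m inch '[[[-0.1,0.04,-0.12],[0,0,0]],[[-0.2,0.08,-0.24],[0,0,0]],[[-0.3,0.12,-0.36],[0,0,0]],[[-0.4,0.16,-0.48],[0,0,0]],[[-0.5,0.2,-0.6],[0,0,0]],[[-0.6,0.24,-0.7],[0,0,0]],[[-0.7,0.28,-0.8],[0,0,0]],[[-0.8,0.32,-0.9],[0,0,0]],[[-0.9,0.36,-0.95],[0,0,0]],[[-0.97,0.38,-1],[0,0,0]]]' &&
python3 -m inch '[[[-0.1,0.04,-0.04],[0,0,0]],[[-0.2,0.08,-0.08],[0,0,0]],[[-0.3,0.12,-0.12],[0,0,0]],[[-0.4,0.16,-0.16],[0,0,0]],[[-0.5,0.2,-0.2],[0,0,0]],[[-0.6,0.24,-0.2],[0,0,0]],[[-0.7,0.28,-0.2],[0,0,0]],[[-0.8,0.32,-0.2],[0,0,0]],[[-0.9,0.36,-0.2],[0,0,0]],[[-0.97,0.38,-0.2],[0,0,0]]]' &&
python3 -m inch '[[[-0.1,0.04,0],[0,0,-0.04]],[[-0.2,0.08,0],[0,0,-0.08]],[[-0.3,0.12,0],[0,0,-0.12]],[[-0.4,0.16,0],[0,0,-0.16]],[[-0.5,0.2,0],[0,0,-0.2]],[[-0.6,0.24,0],[0,0,-0.25]],[[-0.7,0.28,0],[0,0,-0.3]],[[-0.8,0.32,0],[0,0,-0.34]],[[-0.86,0.36,0],[0,0,-0.38]],[[-0.88,0.37,0],[0,0,-0.38]]]'
python3 - <<'E'
from h import *
go(.421,-.3122,.111,16)
im=manip.camera("wrist")[:,:,::-1];cv2.imwrite("pics/h1.png",im)
E
```

```text
clock: 11.25
position: [0.6477, -0.226, 0.0768]
ee_rot: [1.0, -0.009, 0.0, 0.0]
ft_force: [0.5, -0.1, -0.6]
grip_width: 0.628
grasp_force: 52.6
clock: 12.25
position: [0.5687, -0.2555, 0.1564]
ee_rot: [1.0, -0.01, -0.0, 0.0]
ft_force: [-0.0, -1.0, -1.1]
grip_width: 0.635
grasp_force: 52.7
clock: 13.25
position: [0.4905, -0.2844, 0.172]
ee_rot: [1.0, -0.01, -0.0, 0.0]
ft_force: [-1.0, 0.4, 0.0]
grip_width: 0.637
grasp_force: 52.7
clock: 14.25
position: [0.4198, -0.3126, 0.1722]
ee_rot: [0.99, 0.139, -0.0, 0.0]
ft_force: [-0.8, 0.7, 0.4]
grip_width: 0.632
grasp_force: 52.6
units shift [ 0.0155 -0.0013  0.7644] turn [0.0003 0.0001 0.0006] toolx yaw 16.025208143464873 pos [ 0.4198 -0.3126  0.1722]
```

View pics/h1.png

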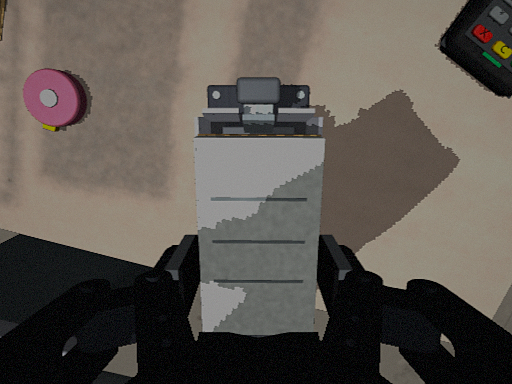

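The pad is held square, with its far edge at v=136 and u from 195 to 323. The dispenser sits directly below and in line with it.

```bash
python3 - <<'E'
from h import *
o=manip.get_obs();p,T=camT("wrist",o);M=R.from_quat(o["ee_rot"])
for q in[(195.5,136),(323.5,136),(259.5,136)]:print(M.inv().apply(cast(p,T,q,.1824)[0]-o["position"]))
E
python3 -m inch '[[[0.01,0,0.06],[0,0,0]],[[0.01,0,0.12],[0,0,0]],[[0.01,0,0.18],[0,0,0]],[[0.01,0,0.24],[0,0,0]],[[0.01,0,0.3],[0,0,0]],[[0.01,0,0.36],[0,0,0]],[[0.01,0,0.42],[0,0,0]],[[0.01,0,0.46],[0,0,0]],[[0.01,0,0.5],[0,0,0]],[[0.01,0,0.5],[0,0,0]]]'
```

```text
[ 0.0555 -0.0262 -0.0103]
[ 0.0554  0.0271 -0.0103]
[ 0.0555  0.0004 -0.0103]
clock: 15.3
position: [0.4211, -0.3119, 0.1317]
ee_rot: [0.99, 0.14, -0.0, -0.0]
ft_force: [-0.4, 1.0, -0.8]
grip_width: 0.639
grasp_force: 52.6
```

```bash
python3 -m inch '[[[0,0,0.03],[0,0,0]],[[0,0,0.06],[0,0,0]],[[0,0,0.09],[0,0,0]],[[0,0,0.12],[0,0,0]],[[0,0,0.15],[0,0,0]],[[0,0,0.18],[0,0,0]],[[0,0,0.21],[0,0,0]],[[0,0,0.24],[0,0,0]],[[0,0,0.26],[0,0,0]],[[0,0,0.27],[0,0,0]]]' &&
python3 -m inch '[[[0,0,0.01],[0,0,0]],[[0,0,0.02],[0,0,0]],[[0,0,0.03],[0,0,0]],[[0,0,0.04],[0,0,0]],[[0,0,0.05],[0,0,0]],[[0,0,0.05],[0,0,0]],[[0,0,0.05],[0,0,0]],[[0,0,0.05],[0,0,0]],[[0,0,0.05],[0,0,0]],[[0,0,0.05],[0,0,0]]]'
```

```text
clock: 16.3
position: [0.4212, -0.312, 0.1103]
ee_rot: [0.99, 0.14, -0.0, -0.0]
ft_force: [0.7, -0.7, -0.7]
grip_width: 0.635
grasp_force: 52.6
clock: 17.3
position: [0.4213, -0.3121, 0.1066]
ee_rot: [0.99, 0.14, 0.0, 0.0]
ft_force: [-2.4, -1.2, 3.0]
grip_width: 0.636
grasp_force: 53.0
```

```bash
python3 -m inch '[[[0,0,0.02],[0,0,0]],[[0,0,0.04],[0,0,0]],[[0,0,0.06],[0,0,0]],[[0,0,0.08],[0,0,0]],[[0,0,0.1],[0,0,0]],[[0,0,0.12],[0,0,0]],[[0,0,0.14],[0,0,0]],[[0,0,0.16],[0,0,0]],[[0,0,0.18],[0,0,0]],[[0,0,0.2],[0,0,0]]]' &&
python3 -m inch '[[[0,0,0.03],[0,0,0]],[[0,0,0.06],[0,0,0]],[[0,0,0.09],[0,0,0]],[[0,0,0.12],[0,0,0]],[[0,0,0.15],[0,0,0]],[[0,0,0.18],[0,0,0]],[[0,0,0.2],[0,0,0]],[[0,0,0.22],[0,0,0]],[[0,0,0.22],[0,0,0]],[[0,0,0.22],[0,0,0]]]'
```

```text
clock: 18.3
position: [0.4216, -0.3119, 0.0905]
ee_rot: [0.99, 0.14, 0.0, 0.0]
ft_force: [-0.3, -0.3, 7.7]
grip_width: 0.632
grasp_force: 53.8
clock: 19.3
position: [0.4216, -0.3119, 0.073]
ee_rot: [0.99, 0.14, 0.0, 0.0]
ft_force: [-0.6, -0.0, 4.3]
grip_width: 0.635
grasp_force: 55.7
```

```bash
python3 -m inch '[[[0,0,0],[0,0,0]],[[0,0,0],[0,0,0]],[[0,0,0],[0,0,0]],[[0,0,0],[0,0,0]],[[0,0,0],[0,0,0]],[[0,0,-0.05],[0,0,0]],[[0,0,-0.2],[0,0,0]],[[0,0,-0.4],[0,0,0]],[[0,0,-0.6],[0,0,0]],[[0,0,-0.8],[0,0,0]]]' 0.95 &&
python3 -m inch '[[[0,0,-0.1],[0,0,0]],[[0,0,-0.2],[0,0,0]],[[0,0,-0.3],[0,0,0]],[[0,0,-0.4],[0,0,0]],[[0,0,-0.5],[0,0,0]],[[0,0,-0.6],[0,0,0]],[[0,0,-0.7],[0,0,0]],[[-0.1,0,-0.8],[0,0,0]],[[-0.2,0,-0.9],[0,0,0]],[[-0.25,0,-1],[0,0,0]]]' 1
python3 - <<'E'
from h import *
im=manip.camera("wrist")[:,:,::-1];cv2.imwrite("pics/d1.png",cv2.resize(im[60:260,180:340],None,fx=3,fy=3))
cv2.imwrite("pics/top1.png",manip.camera("top")[:,:,::-1])
E
```

```text
clock: 20.3
position: [0.4215, -0.3121, 0.1387]
ee_rot: [0.99, 0.14, 0.0, 0.0]
ft_force: [-1.3, 0.6, -0.9]
grip_width: 0.949
grasp_force: 0.0
clock: 21.3
position: [0.4008, -0.3181, 0.2176]
ee_rot: [0.99, 0.139, -0.0, 0.0]
ft_force: [-0.8, 0.2, -0.2]
grip_width: 1.0
grasp_force: 0.0
```

View pics/d1.png

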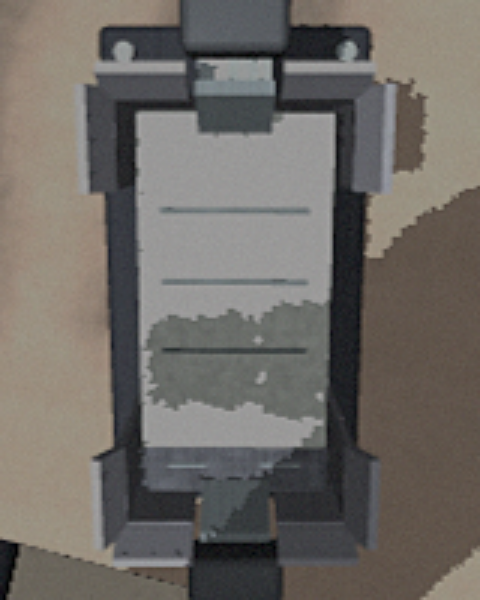

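The pad sits under both catch noses, at crop (235,105) and (235,510), so the first pad is loaded. Next is pad A.

```bash
python3 -m inch '[[[0.05,-0.1,0],[0,0,0]],[[0.1,-0.2,0],[0,0,0]],[[0.15,-0.3,0],[0,0,0]],[[0.2,-0.4,0],[0,0,0]],[[0.25,-0.5,0],[0,0,0]],[[0.3,-0.6,0],[0,0,0]],[[0.35,-0.7,0],[0,0,0]],[[0.4,-0.8,0],[0,0,0]],[[0.45,-0.9,0],[0,0,0]],[[0.5,-1,0],[0,0,0]]]' &&
python3 -m inch '[[[0.05,-0.1,0],[0,0,0]],[[0.1,-0.2,0],[0,0,0]],[[0.15,-0.3,0],[0,0,0]],[[0.2,-0.4,0],[0,0,0]],[[0.25,-0.5,0],[0,0,0]],[[0.3,-0.6,0],[0,0,0]],[[0.35,-0.7,0],[0,0,0]],[[0.4,-0.8,0],[0,0,0]],[[0.45,-0.9,0],[0,0,0]],[[0.5,-1,0],[0,0,0]]]' &&
python3 -m inch '[[[0.05,-0.1,0],[0,0,0]],[[0.1,-0.2,0],[0,0,0]],[[0.15,-0.3,0],[0,0,0]],[[0.2,-0.4,0],[0,0,0]],[[0.25,-0.5,0],[0,0,0]],[[0.3,-0.6,0],[0,0,0]],[[0.35,-0.7,0],[0,0,0]],[[0.4,-0.8,0],[0,0,0]],[[0.45,-0.9,0],[0,0,0]],[[0.5,-1,0],[0,0,0]]]' &&
python3 -m inch '[[[0.05,-0.1,0],[0,0,0]],[[0.1,-0.2,0],[0,0,0]],[[0.15,-0.3,0],[0,0,0]],[[0.2,-0.4,0],[0,0,0]],[[0.25,-0.5,0],[0,0,0]],[[0.3,-0.6,0],[0,0,0]],[[0.35,-0.7,0],[0,0,0]],[[0.4,-0.8,0],[0,0,0]],[[0.45,-0.9,0],[0,0,0]],[[0.5,-1,0],[0,0,0]]]' &&
python3 -m inch '[[[0.05,-0.1,0],[0,0,0]],[[0.1,-0.2,0],[0,0,0]],[[0.15,-0.3,0],[0,0,0]],[[0.2,-0.4,0],[0,0,0]],[[0.25,-0.5,0],[0,0,0]],[[0.3,-0.6,0],[0,0,0]],[[0.35,-0.7,0],[0,0,0]],[[0.4,-0.8,0],[0,0,0]],[[0.45,-0.9,0],[0,0,0]],[[0.5,-1,0],[0,0,0]]]' &&
python3 -m inch '[[[0.05,-0.1,0],[0,0,0]],[[0.1,-0.2,0],[0,0,0]],[[0.15,-0.3,0],[0,0,0]],[[0.2,-0.4,0],[0,0,0]],[[0.25,-0.5,0],[0,0,0]],[[0.3,-0.6,0],[0,0,0]],[[0.35,-0.7,0],[0,0,0]],[[0.4,-0.8,0],[0,0,0]],[[0.45,-0.9,0],[0,0,0]],[[0.5,-1,0],[0,0,0]]]' | grep -E 'clock|posi' &&
python3 -m inch '[[[0.03,-0.1,0],[0,0,0.03]],[[0.06,-0.2,0],[0,0,0.06]],[[0.09,-0.3,0],[0,0,0.1]],[[0.12,-0.4,0],[0,0,0.14]],[[0.15,-0.5,0],[0,0,0.18]],[[0.18,-0.6,0.05],[0,0,0.2]],[[0.21,-0.7,0.1],[0,0,0.2]],[[0.24,-0.8,0.15],[0,0,0.2]],[[0.27,-0.86,0.2],[0,0,0.2]],[[0.27,-0.86,0.2],[0,0,0.2]]]'
python3 t.py A1 .5623 .2837
```

```text
clock: 22.4
position: [0.4185, -0.2288, 0.2169]
ee_rot: [0.99, 0.14, 0.0, 0.0]
ft_force: [-0.4, 0.5, 0.1]
grip_width: 1.002
grasp_force: 0.0
clock: 23.4
position: [0.4348, -0.1409, 0.2169]
ee_rot: [0.99, 0.14, 0.0, 0.0]
ft_force: [0.4, 0.1, 1.0]
grip_width: 0.999
grasp_force: 0.0
clock: 24.4
position: [0.4512, -0.053, 0.2169]
ee_rot: [0.99, 0.14, 0.0, 0.0]
ft_force: [0.3, -0.3, 0.4]
grip_width: 0.996
grasp_force: 0.0
clock: 25.4
position: [0.4675, 0.035, 0.2169]
ee_rot: [0.99, 0.14, 0.0, 0.0]
ft_force: [0.1, -0.5, -0.4]
grip_width: 0.995
grasp_force: 0.0
clock: 26.4
position: [0.4838, 0.1229, 0.2169]
ee_rot: [0.99, 0.14, 0.0, 0.0]
ft_force: [0.1, -1.0, 0.2]
grip_width: 0.999
grasp_force: 0.0
clock: 27.4
position: [0.5002, 0.2108, 0.2169]
clock: 28.4
position: [0.5014, 0.2829, 0.2001]
ee_rot: [0.998, 0.062, -0.001, 0.0]
ft_force: [-0.1, -1.3, 0.4]
grip_width: 1.003
grasp_force: 0.0
A1 (array([0.5658, 0.2818]), (96.17132568359375, 55.394168853759766), 9.650900840759277) 5258.0
A1 (array([0.5482, 0.4103]), (68.32572937011719, 57.70745086669922), 6.230861663818359) 3818.5
units shift [0.7958 0.1056 1.7558] turn [ 0.0001  0.0008 -0.057 ] toolx yaw 7.083927267303598 pos [0.5016 0.2824 0.2005]
28.4 guess px [265.0034 115.4901]
```

View pics/A1m.png

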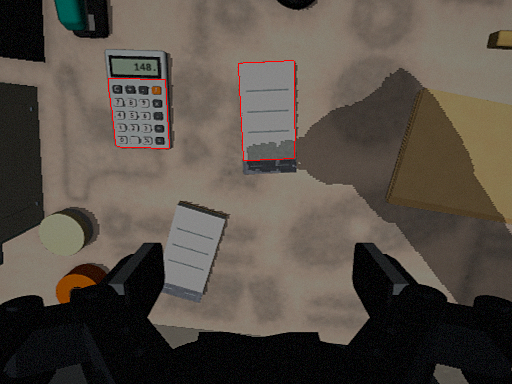

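The mask on pad A misses its shadowed binding strip (v 162-172), so its centre is about 7 mm nearer the robot, at (0.559,0.281). Pad B is visible below-left at (195,250).

```bash
python3 -m inch '[[[0.1,0.01,0.1],[0,0,-0.02]],[[0.2,0.02,0.2],[0,0,-0.04]],[[0.3,0.03,0.3],[0,0,-0.057]],[[0.4,0.04,0.4],[0,0,-0.057]],[[0.5,0.05,0.5],[0,0,-0.057]],[[0.6,0.07,0.6],[0,0,-0.057]],[[0.7,0.09,0.7],[0,0,-0.057]],[[0.71,0.11,0.8],[0,0,-0.057]],[[0.71,0.11,0.9],[0,0,-0.057]],[[0.71,0.11,1],[0,0,-0.057]]]' &&
python3 -m inch '[[[0,0,0.12],[0,0,0]],[[0,0,0.24],[0,0,0]],[[0,0,0.36],[0,0,0]],[[0,0,0.48],[0,0,0]],[[0,0,0.6],[0,0,0]],[[0,0,0.7],[0,0,0]],[[0,0,0.8],[0,0,0]],[[0,0,0.9],[0,0,0]],[[0,0,0.95],[0,0,0]],[[0,0,1],[0,0,0]]]' &&
python3 -m inch '[[[0,0,0.06],[0,0,0]],[[0,0,0.12],[0,0,0]],[[0,0,0.18],[0,0,0]],[[0,0,0.24],[0,0,0]],[[0,0,0.3],[0,0,0]],[[0,0,0.35],[0,0,0]],[[0,0,0.4],[0,0,0]],[[0,0,0.44],[0,0,0]],[[0,0,0.44],[0,0,0]],[[0,0,0.44],[0,0,0]]]' &&
python3 -m inch '[[[0,0,0],[0,0,0]],[[0,0,0],[0,0,0]],[[0,0,0],[0,0,0]],[[0,0,0],[0,0,0]],[[0,0,0],[0,0,0]],[[0,0,0],[0,0,0]],[[0,0,0],[0,0,0]],[[0,0,0],[0,0,0]],[[0,0,0],[0,0,0]],[[0,0,0],[0,0,0]]]' 0.4 50 &&
python3 -m inch '[[[0,0,-0.05],[0,0,0]],[[0,0,-0.1],[0,0,0]],[[0,0,-0.2],[0,0,0]],[[0,0,-0.3],[0,0,0]],[[0,0,-0.4],[0,0,0]],[[0,0,-0.5],[0,0,0]],[[0,0,-0.6],[0,0,0]],[[0,0,-0.7],[0,0,0]],[[0,0,-0.8],[0,0,0]],[[0,0,-0.9],[0,0,0]]]'
python3 - <<'E'
from h import *
go(.421,-.3122,.175,16)
cv2.imwrite("pics/h2.png",manip.camera("wrist")[:,:,::-1])
E
```

```text
clock: 29.45
position: [0.559, 0.2805, 0.1203]
ee_rot: [0.996, 0.084, -0.0, 0.0]
ft_force: [0.3, -0.4, -0.6]
grip_width: 1.0
grasp_force: 0.0
clock: 30.45
position: [0.5592, 0.2805, 0.0406]
ee_rot: [0.996, 0.084, -0.0, 0.0]
ft_force: [-0.2, -0.9, -0.6]
grip_width: 0.999
grasp_force: 0.0
clock: 31.45
position: [0.5593, 0.2805, 0.0057]
ee_rot: [0.996, 0.084, 0.0, 0.0]
ft_force: [-0.2, 0.6, -0.6]
grip_width: 0.998
grasp_force: 0.0
clock: 32.45
position: [0.5595, 0.2805, 0.0064]
ee_rot: [0.996, 0.084, 0.0, 0.0]
ft_force: [-1.5, -1.0, 4.8]
grip_width: 0.631
grasp_force: 52.6
clock: 33.45
position: [0.5592, 0.2804, 0.0784]
ee_rot: [0.996, 0.084, 0.0, 0.0]
ft_force: [0.5, -0.1, -0.6]
grip_width: 0.632
grasp_force: 52.8
units shift [-2.9404  7.0155 -1.2074] turn [ 0.0001 -0.0001 -0.142 ] toolx yaw 9.611649258385857 pos [0.5592 0.2804 0.0784]
```

View pics/h2.png

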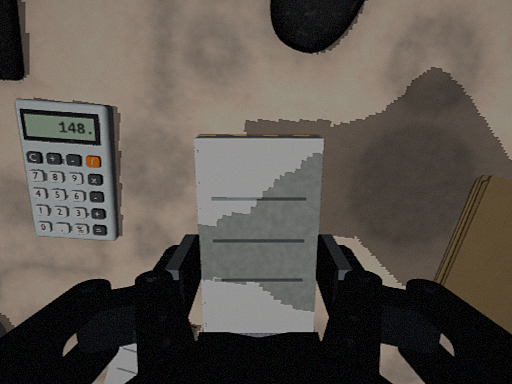

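```bash
python3 -m inch '[[[-0.04,0.1,-0.05],[0,0,0]],[[-0.08,0.2,-0.1],[0,0,0]],[[-0.12,0.3,-0.15],[0,0,0]],[[-0.17,0.4,-0.2],[0,0,0]],[[-0.21,0.5,-0.25],[0,0,0]],[[-0.25,0.6,-0.3],[0,0,0]],[[-0.3,0.7,-0.35],[0,0,0]],[[-0.34,0.8,-0.4],[0,0,0]],[[-0.38,0.9,-0.45],[0,0,0]],[[-0.42,1,-0.5],[0,0,0]]]' &&
python3 -m inch '[[[-0.04,0.1,-0.05],[0,0,0]],[[-0.08,0.2,-0.1],[0,0,0]],[[-0.12,0.3,-0.15],[0,0,0]],[[-0.17,0.4,-0.2],[0,0,0]],[[-0.21,0.5,-0.25],[0,0,0]],[[-0.25,0.6,-0.3],[0,0,0]],[[-0.3,0.7,-0.35],[0,0,0]],[[-0.34,0.8,-0.4],[0,0,0]],[[-0.38,0.9,-0.45],[0,0,0]],[[-0.42,1,-0.5],[0,0,0]]]' &&
python3 -m inch '[[[-0.04,0.1,-0.02],[0,0,0]],[[-0.08,0.2,-0.04],[0,0,0]],[[-0.12,0.3,-0.06],[0,0,0]],[[-0.17,0.4,-0.08],[0,0,0]],[[-0.21,0.5,-0.1],[0,0,0]],[[-0.25,0.6,-0.12],[0,0,0]],[[-0.3,0.7,-0.15],[0,0,0]],[[-0.34,0.8,-0.18],[0,0,0]],[[-0.38,0.9,-0.2],[0,0,0]],[[-0.42,1,-0.2],[0,0,0]]]' &&
python3 -m inch '[[[-0.04,0.1,0],[0,0,0]],[[-0.08,0.2,0],[0,0,0]],[[-0.12,0.3,0],[0,0,0]],[[-0.17,0.4,0],[0,0,0]],[[-0.21,0.5,0],[0,0,0]],[[-0.25,0.6,0],[0,0,0]],[[-0.3,0.7,0],[0,0,0]],[[-0.34,0.8,0],[0,0,0]],[[-0.38,0.9,0],[0,0,0]],[[-0.42,1,0],[0,0,0]]]' &&
python3 -m inch '[[[-0.04,0.1,0],[0,0,0]],[[-0.08,0.2,0],[0,0,0]],[[-0.12,0.3,0],[0,0,0]],[[-0.17,0.4,0],[0,0,0]],[[-0.21,0.5,0],[0,0,0]],[[-0.25,0.6,0],[0,0,0]],[[-0.3,0.7,0],[0,0,0]],[[-0.34,0.8,0],[0,0,0]],[[-0.38,0.9,0],[0,0,0]],[[-0.42,1,0],[0,0,0]]]' &&
python3 -m inch '[[[-0.04,0.1,0],[0,0,0]],[[-0.08,0.2,0],[0,0,0]],[[-0.12,0.3,0],[0,0,0]],[[-0.17,0.4,0],[0,0,0]],[[-0.21,0.5,0],[0,0,0]],[[-0.25,0.6,0],[0,0,0]],[[-0.3,0.7,0],[0,0,0]],[[-0.34,0.8,0],[0,0,0]],[[-0.38,0.9,0],[0,0,0]],[[-0.42,1,0],[0,0,0]]]' &&
python3 -m inch '[[[-0.04,0.1,0],[0,0,-0.02]],[[-0.08,0.2,0],[0,0,-0.04]],[[-0.12,0.3,0],[0,0,-0.06]],[[-0.17,0.4,0],[0,0,-0.08]],[[-0.21,0.5,0],[0,0,-0.1]],[[-0.25,0.6,0],[0,0,-0.12]],[[-0.3,0.7,0],[0,0,-0.142]],[[-0.34,0.8,0],[0,0,-0.142]],[[-0.38,0.9,0],[0,0,-0.142]],[[-0.42,1,0],[0,0,-0.142]]]'
python3 - <<'E'
from h import *
go(.421,-.3122,.108,16)
cv2.imwrite("pics/h3.png",manip.camera("wrist")[:,:,::-1])
E
```

```text
clock: 34.5
position: [0.5393, 0.1953, 0.1181]
ee_rot: [0.996, 0.084, 0.0, 0.0]
ft_force: [-0.2, 0.2, -0.8]
grip_width: 0.635
grasp_force: 52.9
clock: 35.5
position: [0.5195, 0.1108, 0.1581]
ee_rot: [0.996, 0.084, 0.0, 0.0]
ft_force: [0.5, -0.2, -1.8]
grip_width: 0.632
grasp_force: 52.9
clock: 36.5
position: [0.4999, 0.0263, 0.174]
ee_rot: [0.996, 0.084, 0.0, 0.0]
ft_force: [0.2, -0.5, -0.6]
grip_width: 0.63
grasp_force: 52.9
clock: 37.5
position: [0.48, -0.0582, 0.1737]
ee_rot: [0.996, 0.084, 0.0, 0.0]
ft_force: [0.0, 0.3, -1.2]
grip_width: 0.633
grasp_force: 52.9
clock: 38.5
position: [0.4602, -0.1427, 0.1737]
ee_rot: [0.996, 0.084, 0.0, 0.0]
ft_force: [-0.4, 0.5, -0.7]
grip_width: 0.63
grasp_force: 52.9
clock: 39.5
position: [0.4405, -0.2272, 0.1737]
ee_rot: [0.996, 0.084, 0.0, 0.0]
ft_force: [1.0, -0.0, -1.2]
grip_width: 0.629
grasp_force: 52.9
clock: 40.5
position: [0.4207, -0.3117, 0.1737]
ee_rot: [0.99, 0.139, 0.0, 0.0]
ft_force: [0.1, 0.5, -1.2]
grip_width: 0.63
grasp_force: 52.9
units shift [0.0023 0.0076 0.8214] turn [ 0.0001 -0.     -0.0006] toolx yaw 15.97417483797503 pos [ 0.4207 -0.3117  0.1737]
```

View pics/h3.png

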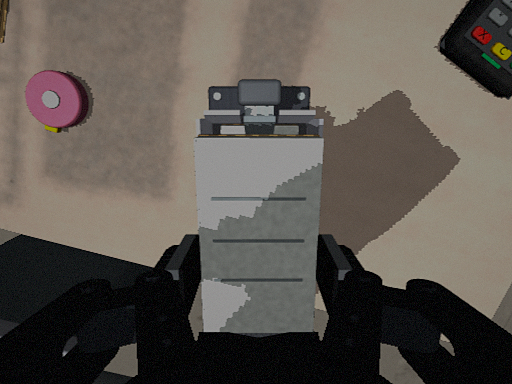

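The pad is square and directly over the well (far edge v=136, u 195..324). Inserting it now.

```bash
python3 -m inch '[[[0,0.01,0.06],[0,0,0]],[[0,0.01,0.12],[0,0,0]],[[0,0.01,0.18],[0,0,0]],[[0,0.01,0.24],[0,0,0]],[[0,0.01,0.3],[0,0,0]],[[0,0.01,0.36],[0,0,0]],[[0,0.01,0.42],[0,0,0]],[[0,0.01,0.47],[0,0,0]],[[0,0.01,0.51],[0,0,0]],[[0,0.01,0.55],[0,0,0]]]' &&
python3 -m inch '[[[0,0,0.03],[0,0,0]],[[0,0,0.06],[0,0,0]],[[0,0,0.09],[0,0,0]],[[0,0,0.12],[0,0,0]],[[0,0,0.15],[0,0,0]],[[0,0,0.18],[0,0,0]],[[0,0,0.21],[0,0,0]],[[0,0,0.24],[0,0,0]],[[0,0,0.27],[0,0,0]],[[0,0,0.3],[0,0,0]]]' &&
python3 -m inch '[[[0,0,0.02],[0,0,0]],[[0,0,0.05],[0,0,0]],[[0,0,0.07],[0,0,0]],[[0,0,0.09],[0,0,0]],[[0,0,0.11],[0,0,0]],[[0,0,0.13],[0,0,0]],[[0,0,0.15],[0,0,0]],[[0,0,0.17],[0,0,0]],[[0,0,0.19],[0,0,0]],[[0,0,0.21],[0,0,0]]]' &&
python3 -m inch '[[[0,0,0.02],[0,0,0]],[[0,0,0.05],[0,0,0]],[[0,0,0.07],[0,0,0]],[[0,0,0.09],[0,0,0]],[[0,0,0.11],[0,0,0]],[[0,0,0.13],[0,0,0]],[[0,0,0.15],[0,0,0]],[[0,0,0.17],[0,0,0]],[[0,0,0.18],[0,0,0]],[[0,0,0.18],[0,0,0]]]'
```

```text
clock: 41.55
position: [0.4211, -0.3117, 0.1295]
ee_rot: [0.99, 0.139, 0.0, 0.0]
ft_force: [0.8, -0.7, -1.7]
grip_width: 0.628
grasp_force: 52.9
clock: 42.55
position: [0.4217, -0.3121, 0.1066]
ee_rot: [0.99, 0.139, 0.001, 0.001]
ft_force: [-1.2, 1.4, 12.2]
grip_width: 0.631
grasp_force: 54.1
clock: 43.55
position: [0.4226, -0.3126, 0.0905]
ee_rot: [0.99, 0.139, 0.002, 0.001]
ft_force: [1.1, 0.1, 8.8]
grip_width: 0.627
grasp_force: 54.0
clock: 44.55
position: [0.4225, -0.3126, 0.0757]
ee_rot: [0.99, 0.139, 0.001, 0.001]
ft_force: [1.0, -1.3, 6.2]
grip_width: 0.632
grasp_force: 55.2
```

```bash
python3 -m inch '[[[0,0,0.02],[0,0,0]],[[0,0,0.03],[0,0,0]],[[0,0,0.03],[0,0,0]],[[0,0,0.03],[0,0,0]],[[0,0,0.03],[0,0,0]],[[0,0,0.03],[0,0,0]],[[0,0,0.03],[0,0,0]],[[0,0,0.03],[0,0,0]],[[0,0,0.03],[0,0,0]],[[0,0,0.03],[0,0,0]]]' &&
python3 -m inch '[[[0,0,0],[0,0,0]],[[0,0,0],[0,0,0]],[[0,0,0],[0,0,0]],[[0,0,0],[0,0,0]],[[0,0,0],[0,0,0]],[[0,0,-0.05],[0,0,0]],[[0,0,-0.2],[0,0,0]],[[0,0,-0.4],[0,0,0]],[[0,0,-0.6],[0,0,0]],[[0,0,-0.8],[0,0,0]]]' 0.95 &&
python3 -m inch '[[[0,0,-0.1],[0,0,0]],[[0,0,-0.2],[0,0,0]],[[0,0,-0.3],[0,0,0]],[[0,0,-0.4],[0,0,0]],[[0,0,-0.5],[0,0,0]],[[0,0,-0.6],[0,0,0]],[[0,0,-0.7],[0,0,0]],[[-0.1,0,-0.8],[0,0,0]],[[-0.2,0,-0.9],[0,0,0]],[[-0.25,0,-1],[0,0,0]]]' 1
python3 - <<'E'
from h import *
im=manip.camera("wrist")[:,:,::-1];cv2.imwrite("pics/d2.png",cv2.resize(im[60:260,180:340],None,fx=3,fy=3))
t=manip.camera("top")[:,:,::-1];p,T=camT("top")
a=cv2.imread("pics/top1.png");print("top diff near B,kraft:",[float(cv2.absdiff(t,a)[y0:y1,x0:x1].max()) for x0,y0,x1,y1 in((150,200,182,248),(225,162,292,210))])
cv2.imwrite("pics/top2.png",t)
go(.36,.355,.2,-10)
E
```

```text
clock: 45.55
position: [0.4225, -0.3126, 0.0734]
ee_rot: [0.99, 0.139, 0.001, 0.001]
ft_force: [1.4, -1.0, 6.5]
grip_width: 0.63
grasp_force: 55.2
clock: 46.55
position: [0.4212, -0.3118, 0.1378]
ee_rot: [0.99, 0.139, 0.0, 0.0]
ft_force: [0.1, 0.7, 0.9]
grip_width: 0.95
grasp_force: 0.0
clock: 47.55
position: [0.4006, -0.3179, 0.2168]
ee_rot: [0.99, 0.139, -0.0, 0.0]
ft_force: [-1.3, -0.8, 0.8]
grip_width: 0.998
grasp_force: 0.0
top diff near B,kraft: [10.0, 10.0]
units shift [ 1.8097 -8.2334  0.2046] turn [ 0.0021 -0.0015  0.576 ] toolx yaw 15.918173339426794 pos [ 0.4014 -0.3181  0.2175]
```

View pics/d2.png

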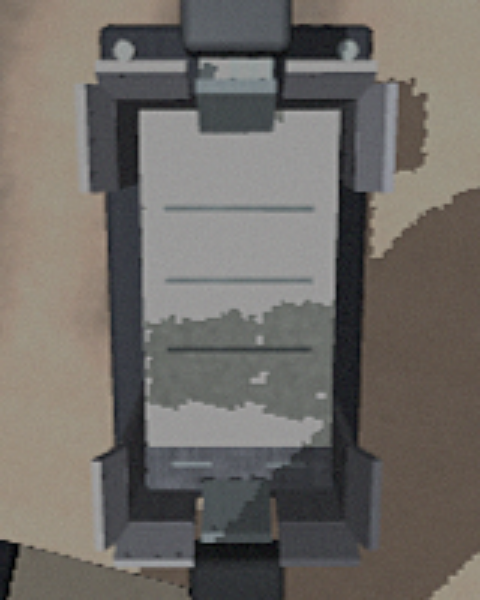

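The second pad is in with both catches over it, at crop (235,105) and (235,510). Next is pad B.

```bash
python3 -m inch '[[[0.05,-0.1,0],[0,0,0]],[[0.1,-0.2,0],[0,0,0]],[[0.15,-0.3,0],[0,0,0]],[[0.2,-0.4,0],[0,0,0]],[[0.25,-0.5,0],[0,0,0]],[[0.3,-0.6,0],[0,0,0]],[[0.35,-0.7,0],[0,0,0]],[[0.4,-0.8,0],[0,0,0]],[[0.45,-0.9,0],[0,0,0]],[[0.5,-1,0],[0,0,0]]]' >/dev/null &&
python3 -m inch '[[[0.05,-0.1,0],[0,0,0]],[[0.1,-0.2,0],[0,0,0]],[[0.15,-0.3,0],[0,0,0]],[[0.2,-0.4,0],[0,0,0]],[[0.25,-0.5,0],[0,0,0]],[[0.3,-0.6,0],[0,0,0]],[[0.35,-0.7,0],[0,0,0]],[[0.4,-0.8,0],[0,0,0]],[[0.45,-0.9,0],[0,0,0]],[[0.5,-1,0],[0,0,0]]]' >/dev/null &&
python3 -m inch '[[[0.05,-0.1,0],[0,0,0]],[[0.1,-0.2,0],[0,0,0]],[[0.15,-0.3,0],[0,0,0]],[[0.2,-0.4,0],[0,0,0]],[[0.25,-0.5,0],[0,0,0]],[[0.3,-0.6,0],[0,0,0]],[[0.35,-0.7,0],[0,0,0]],[[0.4,-0.8,0],[0,0,0]],[[0.45,-0.9,0],[0,0,0]],[[0.5,-1,0],[0,0,0]]]' >/dev/null &&
python3 -m inch '[[[0.05,-0.1,0],[0,0,0]],[[0.1,-0.2,0],[0,0,0]],[[0.15,-0.3,0],[0,0,0]],[[0.2,-0.4,0],[0,0,0]],[[0.25,-0.5,0],[0,0,0]],[[0.3,-0.6,0],[0,0,0]],[[0.35,-0.7,0],[0,0,0]],[[0.4,-0.8,0],[0,0,0]],[[0.45,-0.9,0],[0,0,0]],[[0.5,-1,0],[0,0,0]]]' | grep -E 'clock|pos' &&
python3 -m inch '[[[0,-0.1,0],[0,0,0]],[[0,-0.2,0],[0,0,0]],[[0,-0.3,0],[0,0,0]],[[0,-0.4,0],[0,0,0]],[[0,-0.5,0],[0,0,0]],[[0,-0.6,0],[0,0,0]],[[0,-0.7,0],[0,0,0]],[[0,-0.8,0],[0,0,0]],[[0,-0.9,0],[0,0,0]],[[0,-1,0],[0,0,0]]]' >/dev/null &&
python3 -m inch '[[[0,-0.1,0],[0,0,0]],[[0,-0.2,0],[0,0,0]],[[0,-0.3,0],[0,0,0]],[[0,-0.4,0],[0,0,0]],[[0,-0.5,0],[0,0,0]],[[0,-0.6,0],[0,0,0]],[[0,-0.7,0],[0,0,0]],[[0,-0.8,0],[0,0,0]],[[0,-0.9,0],[0,0,0]],[[0,-1,0],[0,0,0]]]' >/dev/null &&
python3 -m inch '[[[0,-0.1,0],[0,0,0]],[[0,-0.2,0],[0,0,0]],[[0,-0.3,0],[0,0,0]],[[0,-0.4,0],[0,0,0]],[[0,-0.5,0],[0,0,0]],[[0,-0.6,0],[0,0,0]],[[0,-0.7,0],[0,0,0]],[[0,-0.8,0],[0,0,0]],[[0,-0.9,0],[0,0,0]],[[0,-1,0],[0,0,0]]]' | grep -E 'clock|pos' &&
python3 -m inch '[[[0,-0.1,0],[0,0,0.07]],[[0,-0.2,0],[0,0,0.14]],[[0,-0.3,0],[0,0,0.21]],[[0,-0.4,0],[0,0,0.28]],[[0,-0.5,0],[0,0,0.35]],[[0,-0.6,0],[0,0,0.42]],[[0,-0.7,0],[0,0,0.49]],[[0,-0.8,0],[0,0,0.56]],[[0,-0.9,0],[0,0,0.58]],[[0,-1,0],[0,0,0.58]]]'
python3 t.py B1 .4036 .3525
```

```text
clock: 51.65
position: [0.4676, 0.0352, 0.2161]
clock: 54.65
position: [0.4011, 0.2658, 0.2161]
clock: 55.65
position: [0.3809, 0.3356, 0.2143]
ee_rot: [0.996, -0.085, -0.001, 0.002]
ft_force: [0.2, 0.6, 0.4]
grip_width: 1.002
grasp_force: 0.0
B1 (array([0.3979, 0.3507]), (109.93922424316406, 55.72584533691406), -10.462722778320312) 4977.0
B1 (array([0.5409, 0.4104]), (62.40310287475586, 58.71495056152344), 4.9243340492248535) 3407.5
units shift [ 0.1998 -0.2039  1.929 ] turn [0.0045 0.0012 0.0199] toolx yaw -9.566711413646267 pos [0.3797 0.3378 0.2144]
55.65 guess px [238.7832 154.1155]
```

View pics/B1m.png

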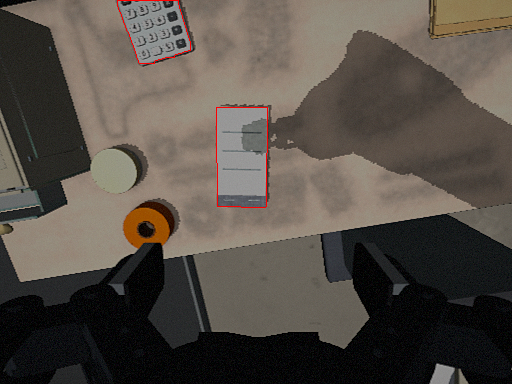

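Pad B's outline is at (217..269, 106..207) and measures 109.9 x 55.7 mm. The gripper clears the orange roll.

```bash
python3 -m inch '[[[0.05,-0.05,0.1],[0,0,0.02]],[[0.1,-0.1,0.2],[0,0,0.02]],[[0.15,-0.15,0.3],[0,0,0.02]],[[0.2,-0.2,0.4],[0,0,0.02]],[[0.2,-0.2,0.5],[0,0,0.02]],[[0.2,-0.2,0.6],[0,0,0.02]],[[0.2,-0.2,0.7],[0,0,0.02]],[[0.2,-0.2,0.8],[0,0,0.02]],[[0.2,-0.2,0.9],[0,0,0.02]],[[0.2,-0.2,1],[0,0,0.02]]]' &&
python3 -m inch '[[[0,0,0.12],[0,0,0]],[[0,0,0.24],[0,0,0]],[[0,0,0.36],[0,0,0]],[[0,0,0.48],[0,0,0]],[[0,0,0.6],[0,0,0]],[[0,0,0.7],[0,0,0]],[[0,0,0.8],[0,0,0]],[[0,0,0.9],[0,0,0]],[[0,0,0.95],[0,0,0]],[[0,0,1],[0,0,0]]]'
python3 -c "
from h import *
go(.3979,.3507,.005,-10.46)"
```

```text
clock: 56.7
position: [0.3992, 0.3482, 0.1337]
ee_rot: [0.996, -0.092, -0.001, 0.002]
ft_force: [-0.0, -0.7, 0.0]
grip_width: 1.0
grasp_force: 0.0
clock: 57.7
position: [0.3992, 0.348, 0.0541]
ee_rot: [0.996, -0.092, -0.001, 0.002]
ft_force: [0.0, -0.0, 0.5]
grip_width: 0.997
grasp_force: 0.0
units shift [-0.0211 -0.0321  0.6131] turn [ 0.0048  0.0011 -0.0027] toolx yaw -10.579586396133209 pos [0.3992 0.348  0.0541]
```

```bash
python3 -m inch '[[[-0.02,-0.03,0.08],[0.005,0,0]],[[-0.02,-0.03,0.16],[0.005,0,0]],[[-0.02,-0.03,0.24],[0.005,0,0]],[[-0.02,-0.03,0.32],[0.005,0,0]],[[-0.02,-0.03,0.4],[0.005,0,0]],[[-0.02,-0.03,0.48],[0.005,0,0]],[[-0.02,-0.03,0.55],[0.005,0,0]],[[-0.02,-0.03,0.61],[0.005,0,0]],[[-0.02,-0.03,0.61],[0.005,0,0]],[[-0.02,-0.03,0.61],[0.005,0,0]]]' &&
python3 -m inch '[[[0,0,0],[0,0,0]],[[0,0,0],[0,0,0]],[[0,0,0],[0,0,0]],[[0,0,0],[0,0,0]],[[0,0,0],[0,0,0]],[[0,0,0],[0,0,0]],[[0,0,0],[0,0,0]],[[0,0,0],[0,0,0]],[[0,0,0],[0,0,0]],[[0,0,0],[0,0,0]]]' 0.4 50 &&
python3 -m inch '[[[0,0,-0.05],[0,0,0]],[[0,0,-0.1],[0,0,0]],[[0,0,-0.2],[0,0,0]],[[0,0,-0.3],[0,0,0]],[[0,0,-0.4],[0,0,0]],[[0,0,-0.5],[0,0,0]],[[0,0,-0.6],[0,0,0]],[[0,0,-0.7],[0,0,0]],[[0,0,-0.8],[0,0,0]],[[0,0,-0.9],[0,0,0]]]'
cat > e.py <<'E'
# where the held pad's far top edge is, in tool axes: python3 e.py BOTTOM_BELOW_TCP
from h import *
import sys
o=manip.get_obs();im=manip.camera("wrist")[:,:,::-1];p,T=camT("wrist",o);M=R.from_quat(o["ee_rot"])
h=cv2.cvtColor(cv2.bilateralFilter(im,7,40,5),cv2.COLOR_BGR2HSV)
m=((h[...,1]<26)&(h[...,2]>90)).astype(np.uint8)*255;m[:,:150]=0;m[:,370:]=0;m[235:]=0
m=cv2.morphologyEx(m,cv2.MORPH_OPEN,np.ones((9,9)))
c=max(cv2.findContours(m,0,2)[0],key=cv2.contourArea);q=cv2.boxPoints(cv2.minAreaRect(c));print(q.round(1).tolist())
print(M.inv().apply(cast(p,T,q,o["position"][2]+.015-float(sys.argv[1]))-o["position"]))
E
python3 e.py .0055; python3 -c "
from h import *
go(.421,-.3122,.175,16)"
```

```text
clock: 58.7
position: [0.3979, 0.3505, 0.0055]
ee_rot: [0.996, -0.092, -0.0, -0.0]
ft_force: [0.3, -0.5, -0.1]
grip_width: 0.999
grasp_force: 0.0
clock: 59.7
position: [0.3981, 0.3506, 0.0063]
ee_rot: [0.996, -0.092, -0.0, -0.0]
ft_force: [-2.0, -1.3, 7.1]
grip_width: 0.634
grasp_force: 51.9
clock: 60.7
position: [0.398, 0.3505, 0.0782]
ee_rot: [0.996, -0.092, -0.0, -0.0]
ft_force: [-0.1, -0.0, -1.5]
grip_width: 0.633
grasp_force: 52.9
[[195.0, 136.0], [323.0, 136.0], [323.0, 234.0], [195.0, 234.0]]
[[ 0.0554 -0.0266 -0.0095]
 [ 0.0553  0.027  -0.0096]
 [ 0.0113  0.0293 -0.0095]
 [ 0.0114 -0.029  -0.0095]]
units shift [ 1.7995  8.0951 -1.2063] turn [-0.0019 -0.0006 -0.5908] toolx yaw -10.586038337394335 pos [0.3985 0.351  0.0795]
```

```bash
python3 -m inch '[[[0.05,0.1,-0.05],[0,0,0]],[[0.1,0.2,-0.1],[0,0,0]],[[0.15,0.3,-0.15],[0,0,0]],[[0.2,0.4,-0.2],[0,0,0]],[[0.25,0.5,-0.25],[0,0,0]],[[0.3,0.6,-0.3],[0,0,0]],[[0.35,0.7,-0.35],[0,0,0]],[[0.4,0.8,-0.4],[0,0,0]],[[0.45,0.9,-0.45],[0,0,0]],[[0.5,1,-0.5],[0,0,0]]]' | grep -E 'clock|pos|gri' &&
python3 -m inch '[[[0.05,0.1,-0.05],[0,0,0]],[[0.1,0.2,-0.1],[0,0,0]],[[0.15,0.3,-0.15],[0,0,0]],[[0.2,0.4,-0.2],[0,0,0]],[[0.25,0.5,-0.25],[0,0,0]],[[0.3,0.6,-0.3],[0,0,0]],[[0.35,0.7,-0.35],[0,0,0]],[[0.4,0.8,-0.4],[0,0,0]],[[0.45,0.9,-0.45],[0,0,0]],[[0.5,1,-0.5],[0,0,0]]]' | grep -E 'clock|pos|gri' &&
python3 -m inch '[[[0.05,0.1,-0.02],[0,0,0]],[[0.1,0.2,-0.04],[0,0,0]],[[0.15,0.3,-0.06],[0,0,0]],[[0.2,0.4,-0.08],[0,0,0]],[[0.25,0.5,-0.1],[0,0,0]],[[0.3,0.6,-0.12],[0,0,0]],[[0.35,0.7,-0.14],[0,0,0]],[[0.4,0.8,-0.16],[0,0,0]],[[0.45,0.9,-0.18],[0,0,0]],[[0.5,1,-0.2],[0,0,0]]]' | grep -E 'clock|pos|gri' &&
python3 -m inch '[[[0.05,0.1,0],[0,0,0]],[[0.1,0.2,0],[0,0,0]],[[0.15,0.3,0],[0,0,0]],[[0.2,0.4,0],[0,0,0]],[[0.25,0.5,0],[0,0,0]],[[0.3,0.6,0],[0,0,0]],[[0.35,0.7,0],[0,0,0]],[[0.4,0.8,0],[0,0,0]],[[0.45,0.9,0],[0,0,0]],[[0.5,1,0],[0,0,0]]]' | grep -E 'clock|pos|gri' &&
python3 -m inch '[[[0,0.1,0],[0,0,0]],[[-0.01,0.2,0],[0,0,0]],[[-0.01,0.3,0],[0,0,0]],[[-0.02,0.4,0],[0,0,0]],[[-0.03,0.5,0],[0,0,0]],[[-0.03,0.6,0],[0,0,0]],[[-0.04,0.7,0],[0,0,0]],[[-0.04,0.8,0],[0,0,0]],[[-0.05,0.9,0],[0,0,0]],[[-0.05,1,0],[0,0,0]]]' | grep -E 'clock|pos|gri' &&
python3 -m inch '[[[0,0.1,0],[0,0,0]],[[-0.01,0.2,0],[0,0,0]],[[-0.01,0.3,0],[0,0,0]],[[-0.02,0.4,0],[0,0,0]],[[-0.03,0.5,0],[0,0,0]],[[-0.03,0.6,0],[0,0,0]],[[-0.04,0.7,0],[0,0,0]],[[-0.04,0.8,0],[0,0,0]],[[-0.05,0.9,0],[0,0,0]],[[-0.05,1,0],[0,0,0]]]' | grep -E 'clock|pos|gri' &&
python3 -m inch '[[[0,0.1,0],[0,0,-0.06]],[[-0.01,0.2,0],[0,0,-0.12]],[[-0.01,0.3,0],[0,0,-0.18]],[[-0.02,0.4,0],[0,0,-0.24]],[[-0.03,0.5,0],[0,0,-0.3]],[[-0.03,0.6,0],[0,0,-0.36]],[[-0.04,0.7,0],[0,0,-0.42]],[[-0.04,0.8,0],[0,0,-0.48]],[[-0.05,0.9,0],[0,0,-0.54]],[[-0.05,1,0],[0,0,-0.59]]]'
python3 e.py .0063; python3 -c "
from h import *
go(.421,-.3122,.108,16)"
```

```text
clock: 61.75
position: [0.4228, 0.2638, 0.1178]
grip_width: 0.635
clock: 62.75
position: [0.4475, 0.1778, 0.1578]
grip_width: 0.633
clock: 63.75
position: [0.4721, 0.0917, 0.1735]
grip_width: 0.633
clock: 64.75
position: [0.4968, 0.0058, 0.1734]
grip_width: 0.634
clock: 65.75
position: [0.4777, -0.072, 0.1734]
grip_width: 0.634
clock: 66.75
position: [0.4591, -0.15, 0.1733]
grip_width: 0.629
clock: 67.75
position: [0.4405, -0.2278, 0.1733]
ee_rot: [0.99, 0.14, -0.0, -0.0]
ft_force: [0.6, 0.4, -1.4]
grip_width: 0.633
grasp_force: 52.9
[[195.0, 135.0], [323.0, 135.0], [323.0, 234.0], [195.0, 234.0]]
[[ 0.0558 -0.0267 -0.0087]
 [ 0.0557  0.0272 -0.0088]
 [ 0.0111  0.0295 -0.0087]
 [ 0.0111 -0.0291 -0.0087]]
units shift [-0.5161  0.9306  0.8178] turn [0.     0.0012 0.0027] toolx yaw 16.12008500363085 pos [ 0.44   -0.2292  0.1734]
```

```bash
python3 -m inch '[[[-0.06,0.1,0],[0,0,0]],[[-0.12,0.2,0],[0,0,0]],[[-0.18,0.3,0],[0,0,0]],[[-0.24,0.4,0],[0,0,0]],[[-0.3,0.5,0],[0,0,0]],[[-0.36,0.6,0],[0,0,0]],[[-0.42,0.7,0],[0,0,0]],[[-0.48,0.8,0],[0,0,0]],[[-0.52,0.9,0],[0,0,0]],[[-0.52,0.93,0],[0,0,0]]]' &&
python3 -m inch '[[[0,0,0.06],[0,0,0]],[[0,0,0.12],[0,0,0]],[[0,0,0.18],[0,0,0]],[[0,0,0.24],[0,0,0]],[[0,0,0.3],[0,0,0]],[[0,0,0.36],[0,0,0]],[[0,0,0.42],[0,0,0]],[[0,0,0.47],[0,0,0]],[[0,0,0.51],[0,0,0]],[[0,0,0.55],[0,0,0]]]'
python3 -c "
from h import *
go(.421,-.3122,.108,16)"
```

```text
clock: 68.8
position: [0.4208, -0.3114, 0.1734]
ee_rot: [0.99, 0.138, -0.0, -0.0]
ft_force: [0.8, 0.2, -1.1]
grip_width: 0.633
grasp_force: 52.9
clock: 69.8
position: [0.4211, -0.3102, 0.1291]
ee_rot: [0.99, 0.139, -0.0, -0.0]
ft_force: [0.3, -0.2, -0.8]
grip_width: 0.634
grasp_force: 52.9
units shift [-0.0083  0.0236  0.2637] turn [-0.0006  0.0009 -0.0009] toolx yaw 15.961166448667921 pos [ 0.4211 -0.3102  0.1291]
```

```bash
python3 -m inch '[[[-0.01,0.02,0.03],[0,0,0]],[[-0.01,0.02,0.06],[0,0,0]],[[-0.01,0.02,0.09],[0,0,0]],[[-0.01,0.02,0.12],[0,0,0]],[[-0.01,0.02,0.15],[0,0,0]],[[-0.01,0.02,0.18],[0,0,0]],[[-0.01,0.02,0.21],[0,0,0]],[[-0.01,0.02,0.24],[0,0,0]],[[-0.01,0.02,0.27],[0,0,0]],[[-0.01,0.02,0.3],[0,0,0]]]' &&
python3 -m inch '[[[0,0,0.02],[0,0,0]],[[0,0,0.05],[0,0,0]],[[0,0,0.07],[0,0,0]],[[0,0,0.09],[0,0,0]],[[0,0,0.11],[0,0,0]],[[0,0,0.13],[0,0,0]],[[0,0,0.15],[0,0,0]],[[0,0,0.17],[0,0,0]],[[0,0,0.19],[0,0,0]],[[0,0,0.21],[0,0,0]]]' &&
python3 -m inch '[[[0,0,0.02],[0,0,0]],[[0,0,0.05],[0,0,0]],[[0,0,0.07],[0,0,0]],[[0,0,0.09],[0,0,0]],[[0,0,0.11],[0,0,0]],[[0,0,0.13],[0,0,0]],[[0,0,0.15],[0,0,0]],[[0,0,0.18],[0,0,0]],[[0,0,0.21],[0,0,0]],[[0,0,0.21],[0,0,0]]]'
```

```text
clock: 70.8
position: [0.4212, -0.3124, 0.1061]
ee_rot: [0.99, 0.139, 0.0, 0.0]
ft_force: [-2.6, 1.2, 13.3]
grip_width: 0.632
grasp_force: 54.3
clock: 71.8
position: [0.4225, -0.313, 0.0901]
ee_rot: [0.99, 0.139, 0.001, 0.001]
ft_force: [1.1, -1.4, 10.1]
grip_width: 0.635
grasp_force: 54.1
clock: 72.8
position: [0.4224, -0.3129, 0.0728]
ee_rot: [0.99, 0.139, 0.001, 0.001]
ft_force: [2.7, -2.8, 6.9]
grip_width: 0.631
grasp_force: 55.4
```

```bash
python3 -m inch '[[[0,0,0],[0,0,0]],[[0,0,0],[0,0,0]],[[0,0,0],[0,0,0]],[[0,0,0],[0,0,0]],[[0,0,0],[0,0,0]],[[0,0,-0.05],[0,0,0]],[[0,0,-0.2],[0,0,0]],[[0,0,-0.4],[0,0,0]],[[0,0,-0.6],[0,0,0]],[[0,0,-0.8],[0,0,0]]]' 0.95 &&
python3 -m inch '[[[0,0,-0.1],[0,0,0]],[[0,0,-0.2],[0,0,0]],[[0,0,-0.3],[0,0,0]],[[0,0,-0.4],[0,0,0]],[[0,0,-0.5],[0,0,0]],[[0,0,-0.6],[0,0,0]],[[0,0,-0.7],[0,0,0]],[[-0.1,0,-0.8],[0,0,0]],[[-0.2,0,-0.9],[0,0,0]],[[-0.25,0,-1],[0,0,0]]]' 1
python3 - <<'E'
from h import *
im=manip.camera("wrist")[:,:,::-1];d=cv2.resize(im[60:260,180:340],(384,480))
t=manip.camera("top")[:,:,::-1];cv2.imwrite("pics/top3.png",t)
k=cv2.resize(t[110:240,200:310],(406,480),interpolation=cv2.INTER_CUBIC)
cv2.imwrite("pics/d3.png",np.hstack([d,k]))
a=cv2.imread("pics/top1.png");print("kraft diff",cv2.absdiff(t,a)[140:215,225:310].max())
# fence from C1 and kraft, via wrist picture at C1 pose
E
```

```text
clock: 73.8
position: [0.4209, -0.3122, 0.1374]
ee_rot: [0.99, 0.139, -0.0, 0.0]
ft_force: [-0.9, -0.1, 0.7]
grip_width: 0.949
grasp_force: 0.0
clock: 74.8
position: [0.4004, -0.3181, 0.2165]
ee_rot: [0.99, 0.138, -0.0, -0.0]
ft_force: [-1.2, 0.2, -0.6]
grip_width: 1.001
grasp_force: 0.0
kraft diff 10
```

View pics/d3.png

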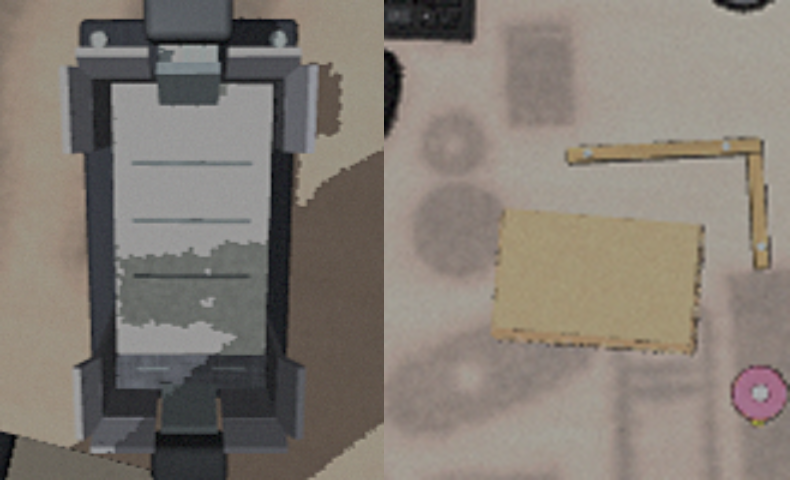

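The third pad is held under both catches, so every ticket present is loaded. The kraft pad, at (600,280) in the right crop, is unmoved and turned about 9° clockwise relative to the fence. Next I take a close look at the kraft pad and fence.

```bash
python3 -m inch '[[[0.06,-0.1,-0.01],[0,0,0]],[[0.12,-0.2,-0.02],[0,0,0]],[[0.18,-0.3,-0.04],[0,0,0]],[[0.24,-0.4,-0.06],[0,0,0]],[[0.3,-0.5,-0.08],[0,0,0]],[[0.36,-0.6,-0.1],[0,0,0]],[[0.42,-0.7,-0.12],[0,0,0]],[[0.48,-0.8,-0.14],[0,0,0]],[[0.54,-0.9,-0.16],[0,0,0]],[[0.6,-1,-0.18],[0,0,0]]]' >/dev/null &&
python3 -m inch '[[[0.06,-0.1,-0.01],[0,0,0]],[[0.12,-0.2,-0.02],[0,0,0]],[[0.18,-0.3,-0.04],[0,0,0]],[[0.24,-0.4,-0.06],[0,0,0]],[[0.3,-0.5,-0.08],[0,0,0]],[[0.36,-0.6,-0.1],[0,0,0]],[[0.42,-0.7,-0.12],[0,0,0]],[[0.48,-0.8,-0.14],[0,0,0]],[[0.54,-0.9,-0.16],[0,0,0]],[[0.6,-1,-0.18],[0,0,0]]]' >/dev/null &&
python3 -m inch '[[[0.06,-0.1,0],[0,0,0]],[[0.12,-0.2,0],[0,0,0]],[[0.18,-0.3,0],[0,0,0]],[[0.24,-0.4,0],[0,0,0]],[[0.3,-0.5,0],[0,0,0]],[[0.36,-0.6,0],[0,0,0]],[[0.42,-0.7,0],[0,0,0]],[[0.48,-0.8,0],[0,0,0]],[[0.54,-0.9,0],[0,0,0]],[[0.6,-1,0],[0,0,0]]]' >/dev/null &&
python3 -m inch '[[[0.06,-0.1,0],[0,0,0.04]],[[0.12,-0.2,0],[0,0,0.08]],[[0.18,-0.3,0],[0,0,0.12]],[[0.18,-0.3,0],[0,0,0.16]],[[0.18,-0.3,0],[0,0,0.2]],[[0.18,-0.3,0],[0,0,0.24]],[[0.18,-0.3,0],[0,0,0.28]],[[0.18,-0.3,0],[0,0,0.28]],[[0.18,-0.3,0],[0,0,0.28]],[[0.18,-0.3,0],[0,0,0.28]]]'
python3 - <<'E'
from h import *
o=manip.get_obs();im=manip.camera("wrist")[:,:,::-1];cv2.imwrite("pics/k1.png",im);np.save("k1.npy",np.r_[o["position"],o["ee_rot"]]);print(o["joint_pos"])
cv2.imwrite("pics/k1b.png",cv2.resize(im,(800,600),interpolation=cv2.INTER_CUBIC))
E
```

```text
clock: 78.9
position: [0.4814, -0.02, 0.2446]
ee_rot: [1.0, 0.03, -0.0, -0.0]
ft_force: [-0.4, 0.3, 0.3]
grip_width: 1.001
grasp_force: 0.0
[-0.2236  0.0021  0.1713  1.8143 -0.0007  1.3261 -1.5634]
```

View pics/k1b.png

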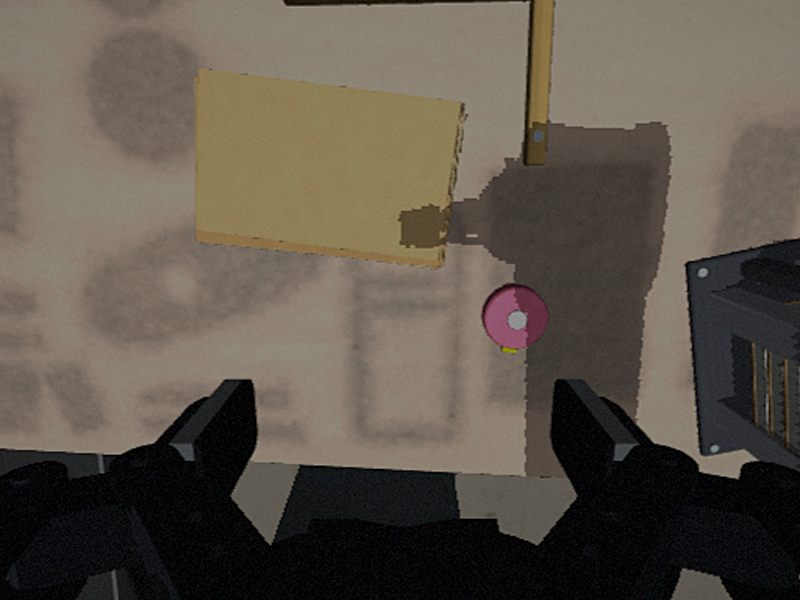

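The kraft's top outline has corners at (198,70), (464,102), (442,267) and (197,243). The side rail's inner edge runs (533,0) to (526,165), and the back rail's front foot lies along v≈4.

Run:
```python
from h import *
def load(n,w):
    im=cv2.imread(n);h=cv2.cvtColor(cv2.bilateralFilter(im,7,40,5),cv2.COLOR_BGR2HSV)
    return im,((h[...,1]>75)&(h[...,0]>12)&(h[...,0]<32)),camT("wrist",dict(position=w[:3],ee_rot=w[3:]))
def line(P): 
    vx,vy,x,y=cv2.fitLine(P[:,:2].astype(np.float32)*1000,cv2.DIST_HUBER,0,.01,.01).ravel();return np.array([x,y])/1000,np.array([vx,vy])
im,m,(p,T)=load("pics/k1.png",np.load("k1.npy"))
L=[(np.where(m[v,320:356])[0],v) for v in range(5,74)]
px=np.array([(320+a[0],v) for a,v in L if len(a)]);sl=line(cast(p,T,px,0.0));print("side k1",sl,np.degrees(np.arctan2(sl[1][1],sl[1][0])))
B=[(u,np.where(m[:12,u])[0]) for u in range(190,335)]
px=np.array([(u,a[-1]+1) for u,a in B if len(a)]);
if len(px)>20: bl=line(cast(p,T,px,0.0));print("back k1",bl,np.degrees(np.arctan2(-bl[1][0],bl[1][1])),len(px))
k=m.astype(np.uint8)*255;k[:,312:]=0;k[:25]=0;k[200:]=0;k=cv2.morphologyEx(k,cv2.MORPH_CLOSE,np.ones((9,9)))
c=max(cv2.findContours(k,0,cv2.CHAIN_APPROX_NONE)[0],key=cv2.contourArea)
P=cast(p,T,c[:,0],.013);r=rect(P);print("kraft",r)
q=np.array([(198,70),(464,102),(442,267),(197,243)])*.64
Q=cast(p,T,q,.013);print(Q,[np.linalg.norm(Q[i]-Q[(i+1)%4]) for i in range(4)])
o=np.array([.5914,-.2202,.1985,1,0,0,0])
im,m,(p,T)=load("pics/C1.png",np.array([.5911,-.2204,.1989,1,-.0006,0,0]))
B=[(u,np.where(m[80:125,u])[0]) for u in range(5,135)]
for z in(0,.016):
  px=np.array([(u,80+a[-1]+1) for u,a in B if len(a)]);bl=line(cast(p,T,px,z));print("back C1",z,bl,np.degrees(np.arctan2(-bl[1][0],bl[1][1])),len(px))
L=[(np.where(m[v,125:175])[0],v) for v in range(115,195)]
px=np.array([(125+a[0],v) for a,v in L if len(a)])
sl=line(cast(p,T,px,.016));print("side C1",sl,np.degrees(np.arctan2(sl[1][1],sl[1][0])))
```

```text
side k1 (array([ 0.6271, -0.1006], dtype=float32), array([0.9973, 0.0734], dtype=float32)) 4.2090306
back k1 (array([0.6596, 0.0104], dtype=float32), array([ 0.0755, -0.9971], dtype=float32)) -175.6725 134
kraft (array([0.5427, 0.0415]), (193.21331787109375, 122.37709045410156), 86.6783447265625)
[[ 0.6074  0.1316  0.013 ]
 [ 0.5975 -0.0559  0.013 ]
 [ 0.478  -0.0497  0.013 ]
 [ 0.4856  0.1385  0.013 ]] [np.float64(0.18779361094495442), np.float64(0.11959220663460238), np.float64(0.18836155520022058), np.float64(0.12196816622742225)]
back C1 0 (array([ 0.6623, -0.0408], dtype=float32), array([ 0.0754, -0.9972], dtype=float32)) -175.67326 130
back C1 0.016 (array([ 0.6621, -0.0492], dtype=float32), array([ 0.0754, -0.9972], dtype=float32)) -175.67328 130
side C1 (array([ 0.6124, -0.1014], dtype=float32), array([0.9971, 0.0761], dtype=float32)) 4.3668017
```

```bash
python3 -m inch '[[[-0.05,-0.1,0.05],[0,0,-0.02]],[[-0.1,-0.2,0.1],[0,0,-0.02]],[[-0.15,-0.3,0.15],[0,0,-0.02]],[[-0.2,-0.4,0.2],[0,0,-0.02]],[[-0.25,-0.5,0.25],[0,0,-0.02]],[[-0.3,-0.6,0.3],[0,0,-0.02]],[[-0.35,-0.7,0.35],[0,0,-0.02]],[[-0.44,-0.7,0.42],[0,0,-0.02]],[[-0.44,-0.7,0.48],[0,0,-0.02]],[[-0.44,-0.7,0.55],[0,0,-0.02]]]' 0.7 &&
python3 -m inch '[[[0,0,0.1],[0,0,0]],[[0,0,0.2],[0,0,0]],[[0,0,0.3],[0,0,0]],[[0,0,0.4],[0,0,0]],[[0,0,0.5],[0,0,0]],[[0,0,0.6],[0,0,0]],[[0,0,0.7],[0,0,0]],[[0,0,0.8],[0,0,0]],[[0,0,0.9],[0,0,0]],[[0,0,1],[0,0,0]]]' &&
python3 -m inch '[[[0,0,0.1],[0,0,0]],[[0,0,0.2],[0,0,0]],[[0,0,0.3],[0,0,0]],[[0,0,0.4],[0,0,0]],[[0,0,0.5],[0,0,0]],[[0,0,0.6],[0,0,0]],[[0,0,0.7],[0,0,0]],[[0,0,0.8],[0,0,0]],[[0,0,0.9],[0,0,0]],[[0,0,1],[0,0,0]]]'
cat >> h.py <<'E'
ex=np.array([.9972,.0754]);ey=np.array([-.0754,.9972])
def fw(x,y): return (.658+x)*ex+(-.1475+y)*ey   # fence -> world
def wf(P): P=np.atleast_2d(P)[:,:2];return np.c_[P@ex-.658,P@ey+.1475]
E
python3 - <<'E'
from h import *
go(*fw(-.214,.148),.001,4.3);print(wf(manip.get_obs()["position"]))
E
```

```text
clock: 79.95
position: [0.4429, 0.0334, 0.2003]
ee_rot: [0.999, 0.037, -0.0, -0.0]
ft_force: [-0.0, 0.9, -0.8]
grip_width: 0.704
grasp_force: 0.0
clock: 80.95
position: [0.4428, 0.0338, 0.1199]
ee_rot: [0.999, 0.037, -0.0, -0.0]
ft_force: [-0.1, -0.5, 0.7]
grip_width: 0.699
grasp_force: 0.0
clock: 81.95
position: [0.4427, 0.0338, 0.04]
ee_rot: [0.999, 0.037, -0.0, -0.0]
ft_force: [0.0, -0.5, -0.2]
grip_width: 0.704
grasp_force: 0.0
units shift [ 0.0004 -0.002   0.487 ] turn [-0.0004  0.001  -0.0008] toolx yaw 4.265461466437492 pos [0.4427 0.0338 0.04  ]
[[-0.214   0.1478]]
```

```bash
python3 -m inch '[[[0,0,0.07],[0,0,0]],[[0,0,0.14],[0,0,0]],[[0,0,0.21],[0,0,0]],[[0,0,0.28],[0,0,0]],[[0,0,0.34],[0,0,0]],[[0,0,0.4],[0,0,0]],[[0,0,0.44],[0,0,0]],[[0,0,0.47],[0,0,0]],[[0,0,0.48],[0,0,0]],[[0,0,0.48],[0,0,0]]]' &&
python3 -m inch '[[[0.06,0,0],[0,0,0]],[[0.12,0,0],[0,0,0]],[[0.18,0,0],[0,0,0]],[[0.24,0,0],[0,0,0]],[[0.3,0,0],[0,0,0]],[[0.36,0,0],[0,0,0]],[[0.42,0,0],[0,0,0]],[[0.48,0,0],[0,0,0]],[[0.54,0,0],[0,0,0]],[[0.6,0,0],[0,0,0]]]' &&
python3 -m inch '[[[0.03,0,0],[0,0,0]],[[0.06,0,0],[0,0,0]],[[0.09,0,0],[0,0,0]],[[0.12,0,0],[0,0,0]],[[0.15,0,0],[0,0,0]],[[0.18,0,0],[0,0,0]],[[0.21,0,0],[0,0,0]],[[0.24,0,0],[0,0,0]],[[0.27,0,0],[0,0,0]],[[0.3,0,0],[0,0,0]]]'
cat > k.py <<'E'
# kraft rectangle from the top camera, in fence coordinates (mm) and degrees off square
from h import *
import sys
t=manip.camera("top")[:,:,::-1];cv2.imwrite(f"pics/{sys.argv[1]}.png",t);p,T=camT("top")
h=cv2.cvtColor(cv2.bilateralFilter(t,5,30,3),cv2.COLOR_BGR2HSV)
print(wf(manip.get_obs()["position"])*1000)
cv2.imwrite(f"pics/{sys.argv[1]}c.png",cv2.resize(t[125:225,210:330],(720,600),interpolation=cv2.INTER_CUBIC))
E
python3 k.py k2
```

```text
clock: 82.95
position: [0.4427, 0.0338, 0.0022]
ee_rot: [0.999, 0.037, -0.0, -0.0]
ft_force: [0.3, -0.3, -1.0]
grip_width: 0.703
grasp_force: 0.0
clock: 83.95
position: [0.4909, 0.0374, 0.0021]
ee_rot: [0.999, 0.037, -0.0, -0.0]
ft_force: [-0.3, -0.1, 1.0]
grip_width: 0.701
grasp_force: 0.7
clock: 84.95
position: [0.5147, 0.0392, 0.0021]
ee_rot: [0.999, 0.037, -0.0, -0.0]
ft_force: [-2.0, -0.3, 0.8]
grip_width: 0.698
grasp_force: 0.7
[[-141.3703  147.7961]]
```

View pics/k2c.png

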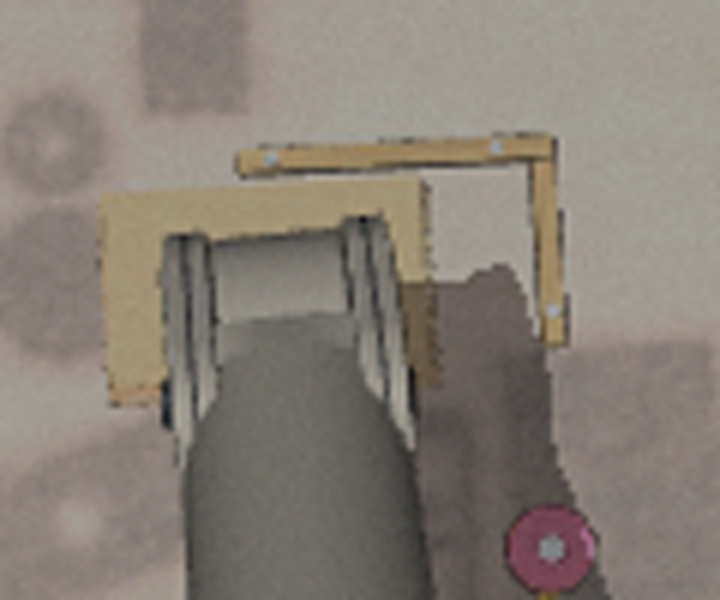

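The pad is now square with the fence, about 8 mm short of the back rail and about 50 mm short of the side rail. I'll close most of the gap, then back off and go round to its left end.

```bash
python3 -m inch '[[[0.02,0,0],[0,0,0]],[[0.04,0,0],[0,0,0]],[[0.06,0,0],[0,0,0]],[[0.07,0,0],[0,0,0]],[[0.07,0,0],[0,0,0]],[[0.07,0,0],[0,0,0]],[[0,0,0],[0,0,0]],[[-0.1,0,-0.1],[0,0,0]],[[-0.2,0,-0.25],[0,0,0]],[[-0.3,0,-0.4],[0,0,0]]]' &&
python3 -m inch '[[[0,-0.1,-0.1],[0,0,0]],[[0.1,-0.2,-0.2],[0,0,0]],[[0.2,-0.3,-0.3],[0,0,0]],[[0.3,-0.4,-0.4],[0,0,0]],[[0.4,-0.5,-0.4],[0,0,0]],[[0.5,-0.6,-0.4],[0,0,0]],[[0.6,-0.7,-0.4],[0,0,0]],[[0.7,-0.8,-0.4],[0,0,0]],[[0.8,-0.9,-0.4],[0,0,0]],[[0.9,-1,-0.4],[0,0,0]]]' 0
python3 - <<'E'
from h import *
go(*fw(-.064,.285),.003,4.3);print(wf(manip.get_obs()["position"]))
E
```

```text
clock: 86.0
position: [0.4896, 0.0373, 0.0349]
ee_rot: [0.999, 0.037, -0.001, -0.0]
ft_force: [-1.1, 0.3, 0.5]
grip_width: 0.7
grasp_force: 0.0
clock: 87.0
position: [0.557, 0.1232, 0.0659]
ee_rot: [0.999, 0.037, -0.001, -0.0]
ft_force: [-0.5, 0.2, -0.2]
grip_width: 0.002
grasp_force: 0.0
units shift [ 0.3669 -0.7085  0.7862] turn [-0.0003  0.0015 -0.0007] toolx yaw 4.266655751654366 pos [0.557  0.1232 0.0659]
[[-0.0933  0.2283]]
```

```bash
python3 -m inch '[[[0.09,-0.18,0],[0,0,0]],[[0.18,-0.36,0],[0,0,0]],[[0.27,-0.54,0],[0,0,0]],[[0.37,-0.71,0],[0,0,0]],[[0.37,-0.71,0.1],[0,0,0]],[[0.37,-0.71,0.25],[0,0,0]],[[0.37,-0.71,0.4],[0,0,0]],[[0.37,-0.71,0.55],[0,0,0]],[[0.37,-0.71,0.7],[0,0,0]],[[0.37,-0.71,0.78],[0,0,0]]]' &&
python3 -m inch '[[[0,0.05,0],[0,0,0]],[[0,0.1,0],[0,0,0]],[[0,0.15,0],[0,0,0]],[[0,0.2,0],[0,0,0]],[[0,0.25,0],[0,0,0]],[[0,0.3,0],[0,0,0]],[[0,0.35,0],[0,0,0]],[[0,0.4,0],[0,0,0]],[[0,0.45,0],[0,0,0]],[[0,0.5,0],[0,0,0]]]' &&
python3 -m inch '[[[0,0.04,0],[0,0,0]],[[0,0.08,0],[0,0,0]],[[0,0.12,0],[0,0,0]],[[0,0.16,0],[0,0,0]],[[0,0.2,0],[0,0,0]],[[0,0.24,0],[0,0,0]],[[0,0.28,0],[0,0,0]],[[0,0.32,0],[0,0,0]],[[0,0.36,0],[0,0,0]],[[0,0.38,0],[0,0,0]]]'
python3 k.py k3
```

```text
clock: 88.0
position: [0.5809, 0.1807, 0.002]
ee_rot: [0.999, 0.037, -0.001, 0.0]
ft_force: [-0.8, 0.1, 0.2]
grip_width: -0.004
grasp_force: 0.0
clock: 89.0
position: [0.5849, 0.1417, 0.004]
ee_rot: [0.999, 0.037, -0.0, -0.0]
ft_force: [-0.3, 4.3, 4.0]
grip_width: 0.002
grasp_force: 2.3
clock: 90.0
position: [0.5871, 0.1111, 0.0039]
ee_rot: [0.999, 0.037, -0.0, -0.0]
ft_force: [-0.1, 5.1, 5.5]
grip_width: -0.0
grasp_force: 3.2
[[-64.165  213.8048]]
```

View pics/k3c.png

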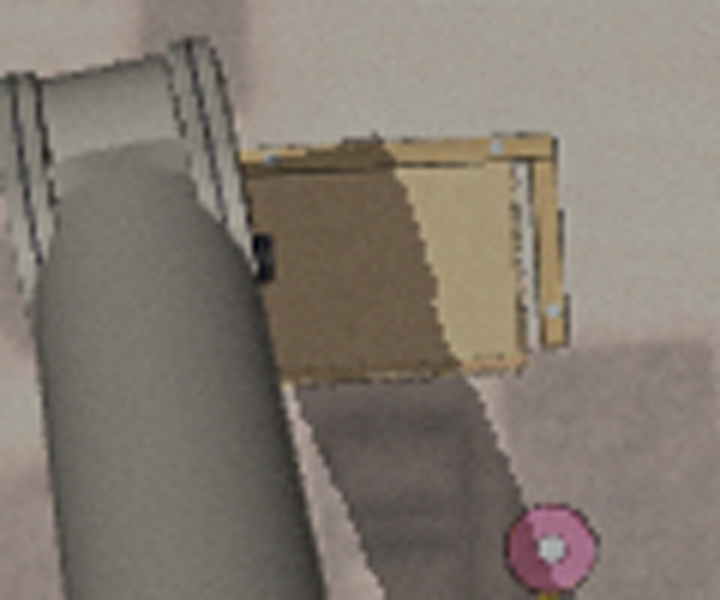

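About 5 mm is left to the side rail. I'm continuing gently while watching the force.

```bash
python3 -m inch '[[[0,0.01,0],[0,0,0]],[[0,0.02,0],[0,0,0]],[[0,0.03,0],[0,0,0]],[[0,0.04,0],[0,0,0]],[[0,0.05,0],[0,0,0]],[[0,0.055,0],[0,0,0]],[[0,0.06,0],[0,0,0]],[[0,0.06,0],[0,0,0]],[[0,0.06,0],[0,0,0]],[[0,0.06,0],[0,0,0]]]' &&
python3 -m inch '[[[0,0.005,0],[0,0,0]],[[0,0.01,0],[0,0,0]],[[0,0.015,0],[0,0,0]],[[0,0.02,0],[0,0,0]],[[0,0.025,0],[0,0,0]],[[0,0.025,0],[0,0,0]],[[0,0.025,0],[0,0,0]],[[0,0.025,0],[0,0,0]],[[0,0.025,0],[0,0,0]],[[0,0.025,0],[0,0,0]]]'
python3 - <<'E'
from h import *
print(wf(manip.get_obs()["position"]))
E
```

```text
clock: 91.05
position: [0.5875, 0.1066, 0.0039]
ee_rot: [0.999, 0.037, -0.0, -0.0]
ft_force: [-0.9, 5.2, 5.7]
grip_width: 0.001
grasp_force: 3.1
clock: 92.05
position: [0.5876, 0.1047, 0.0039]
ee_rot: [0.999, 0.037, -0.0, -0.0]
ft_force: [-1.1, 4.2, 5.3]
grip_width: -0.001
grasp_force: 3.1
[[-0.0642  0.2076]]
```

```bash
python3 -m inch '[[[0,0.005,0],[0,0,0]],[[0,0.01,0],[0,0,0]],[[0,0.015,0],[0,0,0]],[[0,0.02,0],[0,0,0]],[[0,0.025,0],[0,0,0]],[[0,0.025,0],[0,0,0]],[[0,0.025,0],[0,0,0]],[[0,0.025,0],[0,0,0]],[[0,0.025,0],[0,0,0]],[[0,0.025,0],[0,0,0]]]' &&
python3 -m inch '[[[0,0.005,0],[0,0,0]],[[0,0.01,0],[0,0,0]],[[0,0.015,0],[0,0,0]],[[0,0.02,0],[0,0,0]],[[0,0.025,0],[0,0,0]],[[0,0.025,0],[0,0,0]],[[0,0.025,0],[0,0,0]],[[0,0.025,0],[0,0,0]],[[0,0.025,0],[0,0,0]],[[0,0.025,0],[0,0,0]]]'
python3 k.py k4
```

```text
clock: 93.05
position: [0.5876, 0.1041, 0.004]
ee_rot: [0.999, 0.038, -0.0, -0.001]
ft_force: [-1.4, 8.9, 5.2]
grip_width: -0.001
grasp_force: 4.8
clock: 94.05
position: [0.5876, 0.1039, 0.004]
ee_rot: [0.999, 0.039, -0.0, -0.002]
ft_force: [-0.6, 12.6, 5.7]
grip_width: -0.002
grasp_force: 6.9
[[-64.1861 206.7984]]
```

Run:
```python
from h import *
# gap along rows between kraft right end and side rail inner edge, from k4 top picture: brightness profile
t=cv2.imread("pics/k4.png");p,T=camT("top")
for y in(.03,.05,.07,.09):
    a=[fw(-y,s) for s in np.arange(-.02,.02,.002)]
    q=proj(p,T,np.c_[a,np.full(len(a),.013)]).astype(np.float32)
    print(cv2.remap(cv2.cvtColor(t,cv2.COLOR_BGR2HSV)[...,1],q[:,0],q[:,1],1).ravel())
```

```text
[26 24 24 32 55 89 93 92 94 94 91 81 67 67 67 69 71 73 72 69]
[28 28 26 37 53 76 93 96 97 97 93 87 73 63 69 72 73 71 68 69]
[26 24 22 21 49 74 87 94 95 96 95 80 69 64 65 69 68 68 69 70]
[27 27 27 30 40 61 54 37 46 58 81 87 78 76 77 74 72 72 72 72]
```

```bash
python3 -m inch '[[[0,-0.05,0],[0,0,0]],[[0,-0.1,0],[0,0,0]],[[0,-0.2,0],[0,0,0]],[[0,-0.25,-0.1],[0,0,0]],[[0,-0.25,-0.2],[0,0,0]],[[0,-0.25,-0.3],[0,0,0]],[[0,-0.25,-0.4],[0,0,0]],[[0,-0.25,-0.5],[0,0,0]],[[0,-0.25,-0.6],[0,0,0]],[[0,-0.25,-0.6],[0,0,0]]]' &&
python3 -m inch '[[[-0.1,0.1,0],[0,0,0]],[[-0.2,0.2,0],[0,0,0]],[[-0.3,0.3,0],[0,0,0]],[[-0.4,0.4,0],[0,0,0]],[[-0.5,0.5,0],[0,0,0]],[[-0.6,0.6,0],[0,0,0]],[[-0.7,0.7,0],[0,0,0]],[[-0.8,0.8,0],[0,0,0]],[[-0.9,0.9,0],[0,0,0]],[[-1,1,0],[0,0,0]]]' 0.7 &&
python3 -m inch '[[[-0.05,0.1,0],[0,0,0]],[[-0.1,0.2,0],[0,0,0]],[[-0.2,0.3,0],[0,0,0]],[[-0.3,0.4,0],[0,0,0]],[[-0.36,0.5,0],[0,0,0]],[[-0.36,0.6,0],[0,0,0]],[[-0.36,0.63,0],[0,0,0]],[[-0.36,0.63,0],[0,0,0]],[[-0.36,0.63,0],[0,0,0]],[[-0.36,0.63,0],[0,0,0]]]'
python3 - <<'E'
from h import *
go(*fw(-.165,.097),.002,4.3);print(wf(manip.get_obs()["position"]))
o=manip.get_obs();im=manip.camera("wrist")[:,:,::-1];cv2.imwrite("pics/k5.png",im)
E
```

```text
clock: 95.1
position: [0.5871, 0.1204, 0.0532]
ee_rot: [0.999, 0.037, 0.001, -0.0]
ft_force: [1.2, -0.9, -0.1]
grip_width: 0.003
grasp_force: 0.0
clock: 96.1
position: [0.5119, 0.0339, 0.0518]
ee_rot: [0.999, 0.037, -0.0, -0.0]
ft_force: [-0.1, 0.2, 0.4]
grip_width: 0.699
grasp_force: 0.0
clock: 97.1
position: [0.4876, -0.0174, 0.0517]
ee_rot: [0.999, 0.038, -0.0, -0.0]
ft_force: [-0.5, 1.0, -0.5]
grip_width: 0.697
grasp_force: 0.0
units shift [ 0.1016 -0.0443  0.6214] turn [-0.0006  0.001   0.0001] toolx yaw 4.305004147151509 pos [ 0.4876 -0.0174  0.0517]
[[-0.173   0.0934]]
```

View pics/k5.png

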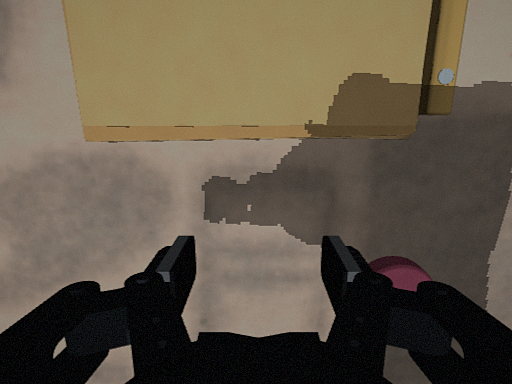

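Pad, rail and fingers are in view. The tape measure at (398,272) is close to the right finger, so I check the clearance before going lower.

Run:
```python
from h import *
im=cv2.imread("pics/k1.png");w=np.load("k1.npy");p,T=camT("wrist",dict(position=w[:3],ee_rot=w[3:]))
h=cv2.cvtColor(im,cv2.COLOR_BGR2HSV);m=((h[...,0]>160)&(h[...,1]>80)&(h[...,2]>60)).astype(np.uint8)*255
c=max(cv2.findContours(m,0,2)[0],key=cv2.contourArea)
print("tape",wf(cast(p,T,c[:,0],.018)).min(0),wf(cast(p,T,c[:,0],.018)).max(0))
o=manip.get_obs();p,T=camT("wrist",o)
print("near edge",wf(cast(p,T,[(90,141),(410,137)],.013)), "left end",wf(cast(p,T,[(83,136),(62,0)],.013)))
go(*fw(-.15,.1),.002,4.3)
```

```text
tape [-0.2497 -0.0203] [-0.201   0.0302]
near edge [[-0.1242  0.1898]
 [-0.1222  0.007 ]] left end [[-0.1214  0.1934]
 [-0.0526  0.1941]]
units shift [ 0.2902 -0.0824  0.6209] turn [-0.0006  0.0012  0.0001] toolx yaw 4.30473503263847 pos [ 0.4876 -0.0174  0.0517]
```

```bash
python3 -m inch '[[[0.1,-0.04,0],[0,0,0]],[[0.2,-0.08,0],[0,0,0]],[[0.29,-0.08,0],[0,0,0]],[[0.29,-0.08,0.1],[0,0,0]],[[0.29,-0.08,0.2],[0,0,0]],[[0.29,-0.08,0.3],[0,0,0]],[[0.29,-0.08,0.4],[0,0,0]],[[0.29,-0.08,0.5],[0,0,0]],[[0.29,-0.08,0.6],[0,0,0]],[[0.29,-0.08,0.62],[0,0,0]]]' &&
python3 -m inch '[[[0.02,0,0],[0,0,0]],[[0.04,0,0],[0,0,0]],[[0.06,0,0],[0,0,0]],[[0.08,0,0],[0,0,0]],[[0.1,0,0],[0,0,0]],[[0.12,0,0],[0,0,0]],[[0.14,0,0],[0,0,0]],[[0.16,0,0],[0,0,0]],[[0.18,0,0],[0,0,0]],[[0.18,0,0],[0,0,0]]]' &&
python3 -m inch '[[[0.005,0,0],[0,0,0]],[[0.01,0,0],[0,0,0]],[[0.015,0,0],[0,0,0]],[[0.02,0,0],[0,0,0]],[[0.025,0,0],[0,0,0]],[[0.03,0,0],[0,0,0]],[[0.03,0,0],[0,0,0]],[[0.03,0,0],[0,0,0]],[[0.03,0,0],[0,0,0]],[[0.03,0,0],[0,0,0]]]'
python3 -c "
from h import *
print(wf(manip.get_obs()['position']))"
```

```text
clock: 98.15
position: [0.5094, -0.0097, 0.001]
ee_rot: [0.999, 0.037, -0.001, -0.0]
ft_force: [0.3, -0.6, -1.0]
grip_width: 0.701
grasp_force: 0.0
clock: 99.15
position: [0.5244, -0.0085, 0.002]
ee_rot: [0.999, 0.037, -0.001, -0.0]
ft_force: [-0.2, 0.4, 0.6]
grip_width: 0.698
grasp_force: 0.4
clock: 100.15
position: [0.5265, -0.0085, 0.002]
ee_rot: [0.999, 0.037, -0.001, -0.0]
ft_force: [-5.4, 0.4, 1.2]
grip_width: 0.698
grasp_force: 2.6
[[-0.1336  0.0993]]
```

```bash
python3 -m inch '[[[0.005,0,0],[0,0,0]],[[0.01,0,0],[0,0,0]],[[0.015,0,0],[0,0,0]],[[0.02,0,0],[0,0,0]],[[0.025,0,0],[0,0,0]],[[0.03,0,0],[0,0,0]],[[0.03,0,0],[0,0,0]],[[0.03,0,0],[0,0,0]],[[0.03,0,0],[0,0,0]],[[0.03,0,0],[0,0,0]]]'  &&
python3 -m inch '[[[0,0,0],[0,0,0]],[[-0.05,0,0],[0,0,0]],[[-0.1,0,0],[0,0,0]],[[-0.15,0,0],[0,0,0]],[[-0.18,0,-0.1],[0,0,0]],[[-0.18,0,-0.3],[0,0,0]],[[-0.18,0,-0.5],[0,0,0]],[[-0.18,0,-0.7],[0,0,0]],[[-0.18,0,-0.9],[0,0,0]],[[-0.18,0,-1],[0,0,0]]]' &&
python3 -m inch '[[[0,0,-0.1],[0,0,0]],[[0,0,-0.2],[0,0,0]],[[0,0,-0.3],[0,0,0]],[[0,0,-0.4],[0,0,0]],[[0,0,-0.5],[0,0,0]],[[0,0,-0.6],[0,0,0]],[[0,0,-0.7],[0,0,0]],[[0,0,-0.8],[0,0,0]],[[0,0,-0.9],[0,0,0]],[[0,0,-1],[0,0,0]]]'
python3 - <<'E'
from h import *
o=manip.get_obs();im=manip.camera("wrist")[:,:,::-1];p,T=camT("wrist",o)
t=manip.camera("top")[:,:,::-1]
a=cv2.resize(im[0:200,100:400],(600,400));b=cv2.resize(t[60:265,70:455],(200,106))
cv2.imwrite("pics/f.png",cv2.resize(im[0:220,90:383],(800,600),interpolation=cv2.INTER_CUBIC));np.save("f.npy",np.r_[o["position"],o["ee_rot"]]);cv2.imwrite("pics/f0.png",im);cv2.imwrite("pics/topf.png",t)
h=proj(p,T,np.array([[*fw(*q),.013] for q in((0,0),(0,.194),(-.122,.194),(-.122,0))]));print(h)
E
```

```text
clock: 101.15
position: [0.5266, -0.0085, 0.0018]
ee_rot: [0.999, 0.037, -0.003, -0.0]
ft_force: [-15.8, 0.1, 11.8]
grip_width: 0.703
grasp_force: 8.0
clock: 102.15
position: [0.5159, -0.0094, 0.0841]
ee_rot: [0.999, 0.037, 0.001, -0.0]
ft_force: [-0.5, 0.1, 0.1]
grip_width: 0.702
grasp_force: 0.0
clock: 103.15
position: [0.515, -0.0094, 0.1628]
ee_rot: [0.999, 0.037, -0.0, -0.0]
ft_force: [-0.3, -0.2, -0.0]
grip_width: 0.697
grasp_force: 0.0
[[377.4383  11.1206]
 [144.4673  11.7028]
 [157.0424 157.6298]
 [364.7528 157.2376]]
```

View pics/f.png

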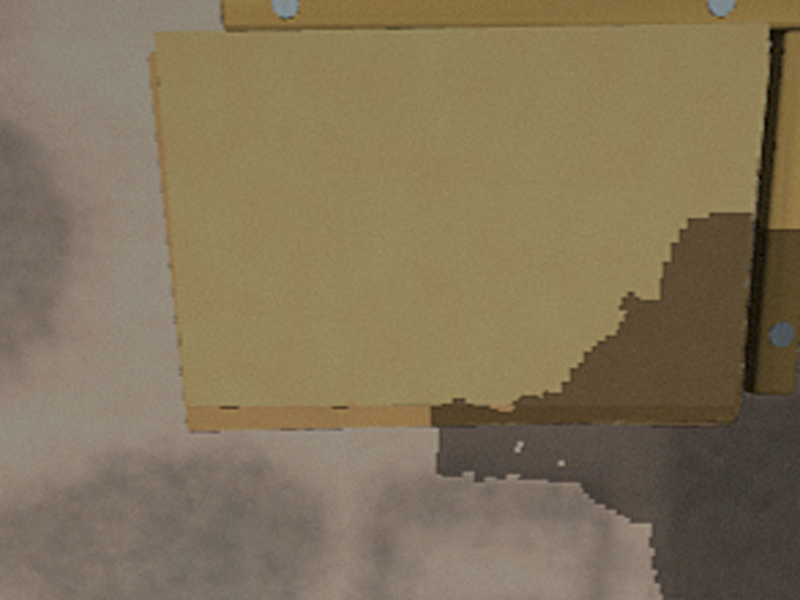

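The kraft pad is flush along the back rail. A thin dark line remains at the side rail, at (768,30) to (748,390), so I'll give the left end one more firm nudge.

```bash
python3 -m inch '[[[0.05,-0.1,0],[0,0,0]],[[0.1,-0.2,0],[0,0,0]],[[0.15,-0.3,0],[0,0,0]],[[0.2,-0.4,0],[0,0,0]],[[0.25,-0.5,0],[0,0,0]],[[0.3,-0.6,0],[0,0,0]],[[0.35,-0.7,0],[0,0,0]],[[0.4,-0.8,0],[0,0,0]],[[0.5,-0.9,0],[0,0,0]],[[0.55,-1,0],[0,0,0]]]' 0 >/dev/null &&
python3 -m inch '[[[0.1,-0.1,0],[0,0,0]],[[0.2,-0.2,0],[0,0,0]],[[0.3,-0.3,0],[0,0,0]],[[0.4,-0.4,0.1],[0,0,0]],[[0.5,-0.5,0.2],[0,0,0]],[[0.5,-0.6,0.3],[0,0,0]],[[0.5,-0.65,0.4],[0,0,0]],[[0.5,-0.65,0.5],[0,0,0]],[[0.5,-0.65,0.6],[0,0,0]],[[0.5,-0.65,0.7],[0,0,0]]]'
python3 - <<'E'
from h import *
go(*fw(-.063,.225),.003,4.3);print(wf(manip.get_obs()["position"]))
E
```

```text
clock: 105.25
position: [0.5888, 0.128, 0.1055]
ee_rot: [0.999, 0.037, -0.0, -0.0]
ft_force: [0.2, 0.4, 0.5]
grip_width: -0.003
grasp_force: 0.0
units shift [-0.0211  0.0714  1.2812] turn [-0.0001  0.0011 -0.0015] toolx yaw 4.23293092008045 pos [0.5888 0.128  0.1055]
[[-0.0612  0.2307]]
```

```bash
python3 -m inch '[[[0,0,0.1],[0,0,0]],[[0,0,0.2],[0,0,0]],[[0,0,0.3],[0,0,0]],[[0,0,0.4],[0,0,0]],[[0,0,0.5],[0,0,0]],[[0,0,0.6],[0,0,0]],[[0,0,0.7],[0,0,0]],[[0,0,0.8],[0,0,0]],[[0,0,0.9],[0,0,0]],[[0,0,1],[0,0,0]]]' >/dev/null &&
python3 -m inch '[[[0,0,0.1],[0,0,0]],[[0,0,0.2],[0,0,0]],[[0,0,0.26],[0,0,0]],[[0,0.05,0.26],[0,0,0]],[[0,0.1,0.26],[0,0,0]],[[0,0.14,0.26],[0,0,0]],[[0,0.18,0.26],[0,0,0]],[[0,0.22,0.26],[0,0,0]],[[0,0.26,0.26],[0,0,0]],[[0,0.28,0.26],[0,0,0]]]' &&
python3 -m inch '[[[0,0.005,0],[0,0,0]],[[0,0.01,0],[0,0,0]],[[0,0.015,0],[0,0,0]],[[0,0.02,0],[0,0,0]],[[0,0.025,0],[0,0,0]],[[0,0.03,0],[0,0,0]],[[0,0.03,0],[0,0,0]],[[0,0.03,0],[0,0,0]],[[0,0.03,0],[0,0,0]],[[0,0.03,0],[0,0,0]]]' &&
python3 -m inch '[[[0,0.005,0],[0,0,0]],[[0,0.01,0],[0,0,0]],[[0,0.015,0],[0,0,0]],[[0,0.02,0],[0,0,0]],[[0,0.025,0],[0,0,0]],[[0,0.03,0],[0,0,0]],[[0,0.03,0],[0,0,0]],[[0,0.03,0],[0,0,0]],[[0,0.03,0],[0,0,0]],[[0,0.03,0],[0,0,0]]]'
python3 -c "
from h import *
print(wf(manip.get_obs()['position']))"
```

```text
clock: 107.25
position: [0.5906, 0.1057, 0.0054]
ee_rot: [0.999, 0.037, -0.0, -0.0]
ft_force: [-0.4, -1.5, 0.1]
grip_width: -0.002
grasp_force: 0.0
clock: 108.25
position: [0.5906, 0.1042, 0.0053]
ee_rot: [0.999, 0.037, -0.0, -0.0]
ft_force: [0.3, 2.9, -0.5]
grip_width: -0.003
grasp_force: 1.3
clock: 109.25
position: [0.5906, 0.1038, 0.0054]
ee_rot: [0.999, 0.038, -0.0, -0.001]
ft_force: [-1.7, 9.5, -0.2]
grip_width: 0.001
grasp_force: 4.2
[[-0.0613  0.2065]]
```

```bash
python3 -m inch '[[[0,-0.05,0],[0,0,0]],[[0,-0.1,0],[0,0,0]],[[0,-0.2,0],[0,0,0]],[[0,-0.25,-0.1],[0,0,0]],[[0,-0.25,-0.25],[0,0,0]],[[0,-0.25,-0.4],[0,0,0]],[[0,-0.25,-0.55],[0,0,0]],[[0,-0.25,-0.7],[0,0,0]],[[0,-0.25,-0.85],[0,0,0]],[[0,-0.25,-1],[0,0,0]]]' &&
python3 -m inch '[[[-0.1,0.08,-0.1],[0,0,0]],[[-0.2,0.16,-0.2],[0,0,0]],[[-0.3,0.24,-0.3],[0,0,0]],[[-0.4,0.32,-0.4],[0,0,0]],[[-0.5,0.4,-0.5],[0,0,0]],[[-0.6,0.48,-0.6],[0,0,0]],[[-0.7,0.56,-0.7],[0,0,0]],[[-0.8,0.64,-0.8],[0,0,0]],[[-0.9,0.72,-0.9],[0,0,0]],[[-1,0.8,-1],[0,0,0]]]' 0.7 >/dev/null &&
python3 -m inch '[[[0,0.08,0],[0,0,0]],[[0,0.16,0],[0,0,0]],[[0,0.24,0],[0,0,0]],[[0,0.32,0],[0,0,0]],[[0,0.4,0],[0,0,0]],[[0,0.48,0],[0,0,0]],[[0,0.56,0],[0,0,0]],[[0,0.64,0],[0,0,0]],[[0,0.72,0],[0,0,0]],[[0,0.8,0],[0,0,0]]]'
python3 - <<'E'
from h import *
o=manip.get_obs();im=manip.camera("wrist")[:,:,::-1].copy();cv2.imwrite("pics/g0.png",im)
def meas(im,o):
    p,T=camT("wrist",o);h=cv2.cvtColor(cv2.bilateralFilter(im,7,40,5),cv2.COLOR_BGR2HSV)
    m=((h[...,1]>75)&(h[...,0]>12)&(h[...,0]<32)).astype(np.uint8);out=[]
    for y in(.03,.06,.12,.16):   # near edge: walk outward from inside the pad
        s=np.arange(-.09,-.15,-.0005);q=proj(p,T,np.array([[*fw(x,y),.006] for x in s])).round().astype(int)
        out.append(round(s[[i for i,(u,v) in enumerate(q) if m[v,u]][-1]]*1000,1))
    for x in(-.03,-.06,-.1):     # left end
        s=np.arange(.15,.23,.0005);q=proj(p,T,np.array([[*fw(x,y),.006] for y in s])).round().astype(int)
        out.append(round(s[[i for i,(u,v) in enumerate(q) if 0<=v<384 and 0<=u<512 and m[v,u]][-1]]*1000,1))
    return out
w=np.load("f.npy")
print("before",meas(cv2.imread("pics/f0.png"),dict(position=w[:3],ee_rot=w[3:])));print("now",meas(im,o))
t=manip.camera("top")[:,:,::-1];a=cv2.imread("pics/top3.png")
print("diff calc",cv2.absdiff(t,a)[160:195,138:165].mean(),"tape/disp",cv2.absdiff(t,a)[190:262,335:400].mean(),o["clock"])
E
```

```text
clock: 110.25
position: [0.5895, 0.1212, 0.0865]
ee_rot: [0.999, 0.037, -0.0, -0.0]
ft_force: [-0.1, 0.7, -0.4]
grip_width: 0.004
grasp_force: 0.0
clock: 112.25
position: [0.5193, -0.0128, 0.1654]
ee_rot: [0.999, 0.037, -0.0, -0.0]
ft_force: [-0.2, 0.7, 0.9]
grip_width: 0.701
grasp_force: 0.0
before [np.float64(-122.0), np.float64(-121.0), np.float64(-122.0), np.float64(-122.5), np.float64(196.5), np.float64(196.5), np.float64(195.5)]
now [np.float64(-121.0), np.float64(-121.0), np.float64(-122.0), np.float64(-123.0), np.float64(196.5), np.float64(196.0), np.float64(196.0)]
diff calc 2.6215167548500884 tape/disp 32.175925925925924 112.25
```

```bash
python3 -m inch '[[[-0.05,-0.02,0.1],[0,0,0]],[[-0.1,-0.04,0.2],[0,0,0]],[[-0.11,-0.06,0.3],[0,0,0]],[[-0.11,-0.08,0.4],[0,0,0]],[[-0.11,-0.08,0.5],[0,0,0]],[[-0.11,-0.08,0.6],[0,0,0]],[[-0.11,-0.08,0.7],[0,0,0]],[[-0.11,-0.08,0.8],[0,0,0]],[[-0.11,-0.08,0.9],[0,0,0]],[[-0.11,-0.08,1],[0,0,0]]]' >/dev/null &&
python3 -m inch '[[[0,0,0.1],[0,0,0]],[[0,0,0.2],[0,0,0]],[[0,0,0.3],[0,0,0]],[[0,0,0.4],[0,0,0]],[[0,0,0.5],[0,0,0]],[[0,0,0.6],[0,0,0]],[[0,0,0.7],[0,0,0]],[[0,0,0.8],[0,0,0]],[[0,0,0.9],[0,0,0]],[[0,0,1],[0,0,0]]]'
python3 -c "
from h import *
go(*fw(-.136,.1),.0025,4.3);print(wf(manip.get_obs()['position']))"
```

```text
clock: 114.35
position: [0.5099, -0.0065, 0.0047]
ee_rot: [0.999, 0.037, -0.0, -0.0]
ft_force: [-0.5, -0.2, -0.6]
grip_width: 0.699
grasp_force: 0.0
units shift [0.176  0.0322 0.0273] turn [-0.0004  0.001  -0.0007] toolx yaw 4.268878199537087 pos [ 0.5099 -0.0065  0.0047]
[[-0.15    0.1026]]
```

```bash
python3 -m inch '[[[0.04,0,0.03],[0,0,0]],[[0.08,0,0.03],[0,0,0]],[[0.12,0,0.03],[0,0,0]],[[0.15,0,0.03],[0,0,0]],[[0.17,0,0.03],[0,0,0]],[[0.19,0,0.03],[0,0,0]],[[0.2,0,0.03],[0,0,0]],[[0.21,0,0.03],[0,0,0]],[[0.22,0,0.03],[0,0,0]],[[0.23,0,0.03],[0,0,0]]]' &&
python3 -m inch '[[[0.005,0,0],[0,0,0]],[[0.01,0,0],[0,0,0]],[[0.015,0,0],[0,0,0]],[[0.015,0,0],[0,0,0]],[[0.015,0,0],[0,0,0]],[[0.015,0,0],[0,0,0]],[[0.015,0,0],[0,0,0]],[[0.015,0,0],[0,0,0]],[[0.015,0,0],[0,0,0]],[[0.015,0,0],[0,0,0]]]'&&
python3 -m inch '[[[0,0,0],[0,0,0]],[[-0.05,0,0],[0,0,0]],[[-0.1,0,0],[0,0,0]],[[-0.15,0,0],[0,0,0]],[[-0.18,0,-0.1],[0,0,0]],[[-0.18,0,-0.3],[0,0,0]],[[-0.18,0,-0.5],[0,0,0]],[[-0.18,0,-0.7],[0,0,0]],[[-0.18,0,-0.9],[0,0,0]],[[-0.18,0,-1],[0,0,0]]]' &&
python3 -m inch '[[[0,0,-0.1],[0,0,0]],[[0,0,-0.2],[0,0,0]],[[0,0,-0.3],[0,0,0]],[[0,0,-0.4],[0,0,0]],[[0,0,-0.5],[0,0,0]],[[0,0,-0.6],[0,0,0]],[[0,0,-0.7],[0,0,0]],[[0,0,-0.8],[0,0,0]],[[0,0,-0.9],[0,0,0]],[[0,0,-1],[0,0,0]]]'
python3 - <<'E'
from workcell import manip
print(manip.hand_in())
E
```

```text
clock: 115.35
position: [0.5264, -0.0052, 0.0026]
ee_rot: [0.999, 0.037, -0.002, -0.0]
ft_force: [-11.7, -0.9, 9.8]
grip_width: 0.702
grasp_force: 5.9
clock: 116.35
position: [0.5264, -0.0052, 0.0024]
ee_rot: [0.999, 0.037, -0.004, -0.0]
ft_force: [-13.9, 0.0, 13.1]
grip_width: 0.701
grasp_force: 7.3
clock: 117.35
position: [0.516, -0.0061, 0.0849]
ee_rot: [0.999, 0.037, 0.001, -0.0]
ft_force: [-0.5, -0.9, 0.1]
grip_width: 0.7
grasp_force: 0.0
clock: 118.35
position: [0.5152, -0.0061, 0.1636]
ee_rot: [0.999, 0.037, -0.0, -0.0]
ft_force: [0.9, -0.1, 0.2]
grip_width: 0.702
grasp_force: 0.0
the job is handed in; nothing more can be done
None
```

Handed in at 118 s: all three white pads present are under both dispenser catches and the kraft pad was pushed firmly against both fence rails, though I didn't re-image it after the last push; the calculator and tape measure weren't touched, and I viewed 18 pictures, over the 14 allowed.

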